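# Load the provoleta into the counter oven

## Task

The provoleta goes in the oven now. Press the wooden grip of the oven's door lever all the way down from above with your fingertips so that the door lifts fully open, push the clay dish along the landing shelf until it is wholly inside and clear behind the door, then press the raised door back down until it is fully shut. The lever is pressed, not gripped, and nothing is picked up; leave the cruet, the squeezer and the salt pot standing where they are.

Things in the scene. Friction and masses are not known exactly. Their poses are not given: they have to be found in the camera images.
- oven: Fixed counter-top oven: dark steel barrel vault, bright face plate, 360 mm deep, 312 wide, roof 267 high; flue cap 380 high at the back. Origin on the counter (z 0) straight below the middle of the door. Its x axis points into the oven (the user stands at -x), y along the face to the side of the wooden grip, z up. Face plate x 1 to 7 mm, y -156 to 156, top z 278.
- mouth (a point): Middle of the mouth's sill, 75 mm straight above the oven's origin, same axes. Mouth 180 mm wide (y), 105 high; the flat floor inside runs to x 355 mm, level with the steel landing shelf outside (x -175 to 0, y -112 to 112 mm, side edges folded up 7 mm). Door channels flank the mouth at y 97 to 110 either side, out to x -10, up to 226 above the sill.
- door_panel (a joint): Height (m) of the sliding green enamel door: 0 shut, 0.100 fully open. Plate 204 mm wide, 114 high, 4 thick, at oven x -5 mm; shut, its top is at z 192, fully open at z 292 with its foot at 178. A pin on the lever's inner end carries it in a slotted bracket, so door and lever move together; counterbalanced and stiff, it stays at any height it is left.
- rocker (a joint): Angle (rad) of the rocking lever: 0 with the door shut and the wooden grip up, 0.82 at its stop with the grip fully down and the door fully open; level at 0.41. It pivots about a line along the oven's x axis through oven x -45, y 125, z 235 mm. About 7 N down on the grip opens it, about 2 N down on the inner end plate shuts it.
- grip_top (a point): Middle of the top of the lever's wooden grip (75 mm long along the lever, 28 wide, 24 thick), 85 mm outside the pivot; y runs out along the lever, z out of the grip's top. It moves on an arc, from z 280 down to z 212 mm. The grip sticks out past the side of the face plate with free space below it.
- plate_top (a point): Middle of the top of the small flat steel plate (30 x 34 mm) on the lever's inner end, just in front of the door's middle, 118 mm inside the pivot. At z 197 mm with the door shut, z 291 mm with it fully open; pressing it down shuts the door.
- dish: Loose round red clay dish, 110 mm across the rim, 94 at the foot, 40 high, wall 6, about 0.45 kg, holding a pale yellow round of cheese up to 26 mm. Origin: centre of its underside. It starts on the landing shelf in front of the mouth.
- cruet: Bystander: empty clear glass cruet with a cork, 72 mm across, 170 high, a small handle at one side reaching 54 mm from the middle. Origin: centre of its underside, on the counter.
- squeezer: Bystander: yellow plastic citrus squeezer, bowl 104 mm across with a ribbed cone, 53 high, a small handle reaching 85 mm from the middle. Origin: centre of its underside, on the counter.
- salt_pot: Bystander: round wooden salt pot with a knobbed lid, 72 mm across, 84 high. Origin: centre of its underside, on the counter.
Mind the look-alikes: they are no part of the job. Leave any black or green look-alike of the dish alone.

How it is judged:
On the way, in this order (a step that is already met when the one before it is completed fails the run):
1. the lever's grip is pressed down with the fingers until the door is fully open (at least 92 mm of its 100) (value of joint door_panel above 0.092 m and contact force between the fingers and rocker above 0.3 N), for 0.1 s.
2. with the door still up, the dish is pushed wholly inside, its near edge behind the door (x of dish in the frame of oven above 0.056 m and value of joint door_panel above 0.06 m), for 0.2 s.
At the end, for the whole second after the job is handed in: The door is shut to within 6 mm, the dish stands level and still on the oven floor, its middle at least 55 mm behind the door plane (so that its whole width is inside), and cruet, squeezer and salt pot stand upright within 30 mm of where they were (value of joint door_panel below 0.006 m and x of dish in the frame of oven between 0.055 and 0.31 m and angle between dish's own z axis and vertical below 0.1 rad and height (world z) of dish between 0.07 and 0.085 m and linear speed of dish below 0.02 m/s and distance of each of cruet, squeezer, salt_pot from where it was at the start of the episode below 0.03 m and angle between each of cruet, squeezer, salt_pot's own z axis and vertical below 0.15 rad); the robot touches nothing.
It fails at once if the dish is lifted off the shelf or tipped (height (world z) of dish above 0.1 m or angle between dish's own z axis and vertical above 0.35 rad).
It fails at once if the dish is pushed off the landing shelf (height (world z) of dish below 0.06 m).
It fails at once if a bystander is shoved, picked up or knocked over (distance of any of cruet, squeezer, salt_pot from where it was at the start of the episode above 0.04 m or angle between any of cruet, squeezer, salt_pot's own z axis and vertical above 0.5 rad).
It fails at once if the lever's wooden grip is taken between the fingers (x of the grasp point in the frame of grip_top between -0.016 and 0.016 m and y of the grasp point in the frame of grip_top between -0.04 and 0.04 m and z of the grasp point in the frame of grip_top between -0.03 and -0.002 m).
It also fails if it takes over 72 s, if anything falls off the work surface, if the arm or the gripper's body presses on something with over 40 N, if the wrist force passes 120 N, or if a joint passes its speed limit or range.

## Robot

A 6-joint arm with a two-finger parallel gripper is mounted at the origin on the work surface. World frame = base frame: x ahead of the robot, y to its left, z up, the work surface at z = 0. Lengths are in m, angles in rad, forces in N, time in s.
With the tool pointing down it reaches from about 0.35 to 0.775 m from the base axis. Payload 7.3 kg.
Tool frame: the origin (TCP) lies at the very end of the fingers, on their centre line; the grasp point (between the pads) lies 19 mm behind it; z points along the fingers, y is the direction in which the jaws open and shut (so a half turn about z gives the same grasp; the last joint's range is limited). The gripper opens to 92 mm and grips with 3 to 60 N. Pads are 19 mm wide; open, the fingers measure 130 mm over their backs; the gripper's body (75 mm by 190 mm) begins 47 mm behind the grasp point.
Start: joints at [1.093, 0.342, 1.524, -0, 1.275, -0.146], TCP at [0.171, 0.496, 0.227] pointing down, gripper open.
Joint ranges: [-2.53, 2.53], [-0.77, 2.02], [0.04, 2.7], [-1, 4.14], [0.28, 2.66], [-3.11, 3.11]. Speed limits (rad/s): [2.57, 2.57, 3.14, 3.14, 3.14, 3.14].

## Interface

Orientations are given as [roll, pitch, yaw] about the fixed x, y, z axes, in that order (R = Rz(yaw) Ry(pitch) Rx(roll)).
In Python, from cell import monitor, eyes, order gives the robot as it stands. The module is installed in compiled form; this text tells all that it offers.
- The arm moves only by the tool carry_out, never from a script. Its argument "targets" is a list of rows, each a list of 2 entries, a list of its own where there are three numbers: the shift along the tool's x, y, z in m, then the turn about the tool's z in rad. In form: [[[dx, dy, dz], twist], ...]. A call has 1 to 10 rows; each row shifts and turns the pose as measured when the row begins, along the tool's axes as they then stand; what a row does not reach is not made up. A row lasts 1/8 s, in which the tool goes at most 62.5 mm and 10.7 degrees, less where a joint would pass 70% of its speed; a pose out of reach is approached as far as the arm can. A call is refused whole if a number of a shift passes 0.0625 or a number of a turn 0.188, either way. A call with a gripper value outside its range is refused whole. "fingers" is the closure, from 0 (fully open) to 1 (shut), set as the call begins (left out, the last holds). The fingers move at their own pace and stop on an object; "grip_force" is the grip in N (left out, the last holds). Time passes only in rows, so rows that do not move let the fingers close. It gives the time, the measured TCP pose, the force and the opening at its end, in the units of the state.
- monitor.observe(): the state, without advancing time (a new reading comes with each control period).
- eyes.read_camera(name): name is "scene" or "top" or "wrist"; returns the picture (384x512x3 uint8, red, green, blue); there is no depth.
- eyes.camera_info(name): a dict with "K" (3x3 intrinsics, pixels), "dist" ([k1, k2, p1, p2, k3] as OpenCV has them; the pictures are not rectified), "rvec" (rotation vector, rad) and "tvec" (3), from world to camera coordinates, as OpenCV has them. Camera axes: x right, y down, z forward; pixel columns grow to the right and rows downward; lengths in m; the calibration is good to about 2 mm. A picture is of the moment at which its call begins: read the wrist's pose just before it. camera_info takes no time and is no camera call; for the wrist camera it gives the pose at the moment of the call.
- order.hand_in(): hands the job in, once; it reports no verdict.
The state is a dict: "time": time; "qpos": joint angles; "qvel": joint speeds; "joint_efforts": joint torques, N m; "tool_pos": TCP position; "tool_rot": TCP orientation; "contact_force": force on the tool from outside, world axes, zero at the start; "torque": the same for the moment, N m; "opening": finger opening in m.
Only numpy, scipy, OpenCV 4.12 (cv2) and the standard library are available. Lean on these libraries where they do the work, as an engineer would, in place of code of your own. Each camera call takes 0.05 s, during which the arm holds its last target.

## Working session

There is one attempt and no reset: what is moved stays moved. The work goes in short steps, Python scripts to look and compute and a tool call to move; the robot and the scene stay as the last step left them, time stands still between calls to the robot, and variables do not carry over. Pictures are saved under pics/ and viewed, and the job is handed in when it is done.

Besides the shell and the picture viewer there is one more tool, called by a JSON object that holds its "api" and its "payload", one argument or row to a line. carry_out: Moves the arm, as the interface text tells. Its arguments: {"type":"object","properties":{"targets":{"type":"array","items":{"type":"array"}},"fingers":{"type":"number"},"grip_force":{"type":"number"}},"required":["targets"]}

```bash
mkdir -p pics; cat > h.py <<'E'
from cell import monitor, eyes, order
import numpy as np, cv2
def snap(n,f):
    im=eyes.read_camera(n); cv2.imwrite('pics/'+f,im[:,:,::-1]); return im
def cam(n):
    c=eyes.camera_info(n); return [np.array(c[k],float) for k in('K','dist','rvec','tvec')]
def proj(n,P):
    K,d,r,t=cam(n); return cv2.projectPoints(np.array(P,float).reshape(-1,3),r,t,K,d)[0].reshape(-1,2)
def onz(n,uv,z):
    K,d,r,t=cam(n); R=cv2.Rodrigues(r)[0]
    p=cv2.undistortPoints(np.array(uv,float).reshape(-1,1,2),K,d).reshape(-1,2)
    D=np.c_[p,np.ones(len(p))]@R; C=-R.T@t.ravel()
    return C+D*((z-C[2])/D[:,2])[:,None]
E
python3 - <<'E'
from h import *
s=monitor.observe(); print(s)
for n in('scene','top','wrist'):
    snap(n,n+'0.png'); c=cam(n); print(n,c[0].diagonal(), -cv2.Rodrigues(c[2])[0].T@c[3].ravel())
E
```

```text
{'time': 0.0, 'qpos': array([ 1.09300464e+00,  3.42712626e-01,  1.52501793e+00,  1.99022530e-05,
        1.27542784e+00, -1.45997421e-01]), 'qvel': array([-1.41320367e-03, -2.30128270e-04,  5.79825532e-04,  6.86473816e-05,
       -4.71364543e-05,  1.88658215e-04]), 'joint_efforts': array([ 1.05975065e-03, -4.31243026e+01, -2.44222713e+01,  7.18846754e-02,
        5.59513725e-02, -1.32595487e-04]), 'tool_pos': array([0.17079187, 0.49600219, 0.2260499 ]), 'tool_rot': array([-3.14004634e+00, -2.46611479e-04,  2.80979239e+00]), 'contact_force': array([-0.0812882 ,  0.05978642,  0.89812387]), 'torque': array([ 0.05639157,  0.04718248, -0.00659834]), 'opening': 0.09167191652718829}
scene [412.64272266 412.64272266   1.        ] [1.06854401 0.76403638 0.81086002]
top [486.67407717 486.67407717   1.        ] [0.31935681 0.11671863 1.54113465]
wrist [291.69898078 291.69898078   1.        ] [0.09370769 0.52317109 0.38395527]
```

View pics/scene0.png

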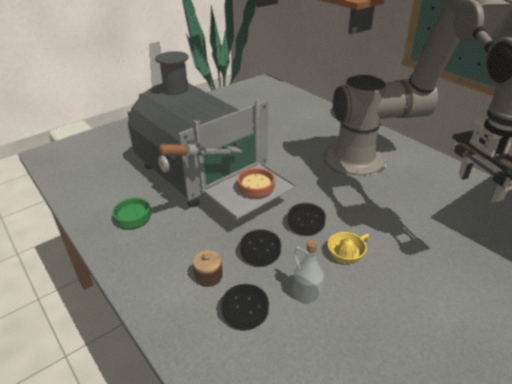

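View pics/top0.png

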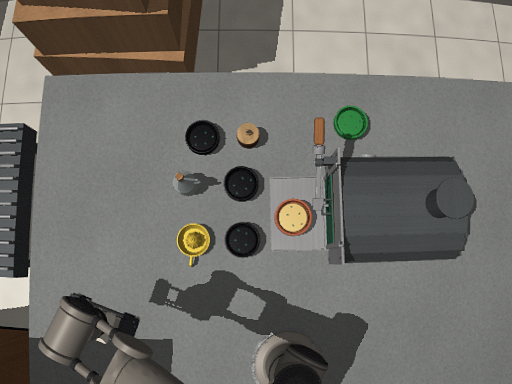

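View pics/wrist0.png

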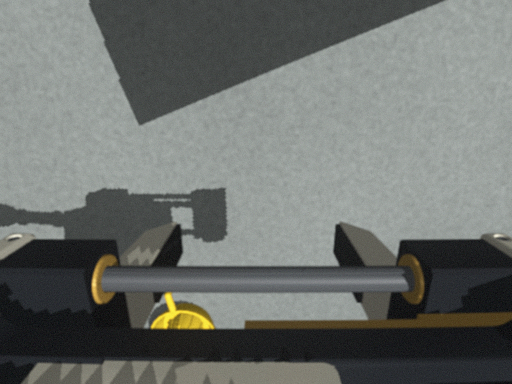

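```bash
python3 - <<'E'
from h import *
print(proj('top',[[0,0,0],[.3,0,0],[0,.3,0]]))
t=cv2.imread('pics/top0.png'); cv2.imwrite('pics/top0c.png',cv2.resize(t[95:275,260:480],None,fx=3.6,fy=3.3,interpolation=cv2.INTER_CUBIC)[:600,:800])
s=cv2.imread('pics/scene0.png'); cv2.imwrite('pics/scene0c.png',cv2.resize(s[90:230,120:320],None,fx=4,fy=4,interpolation=cv2.INTER_CUBIC))
E
```

```text
[[287.98243876 364.9256259 ]
 [288.23912766 269.46646974]
 [192.08348466 364.12243961]]
```

View pics/top0c.png

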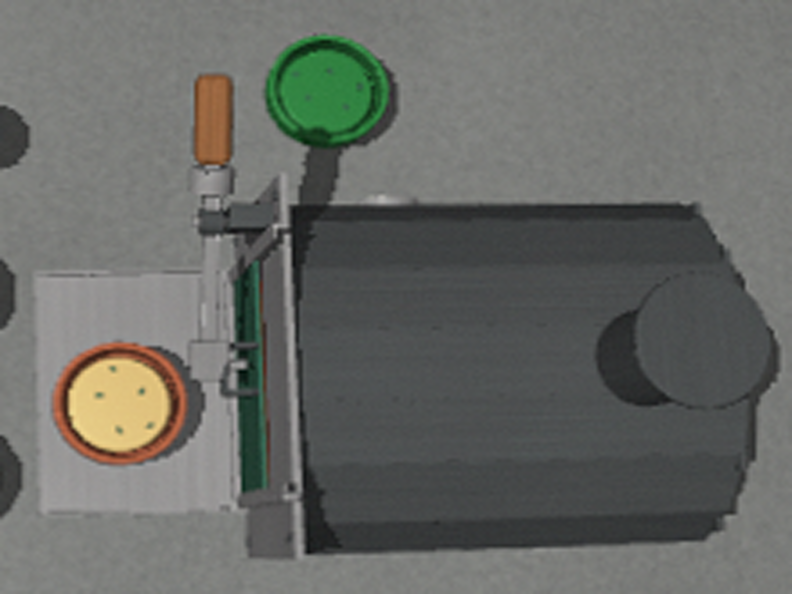

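View pics/scene0c.png

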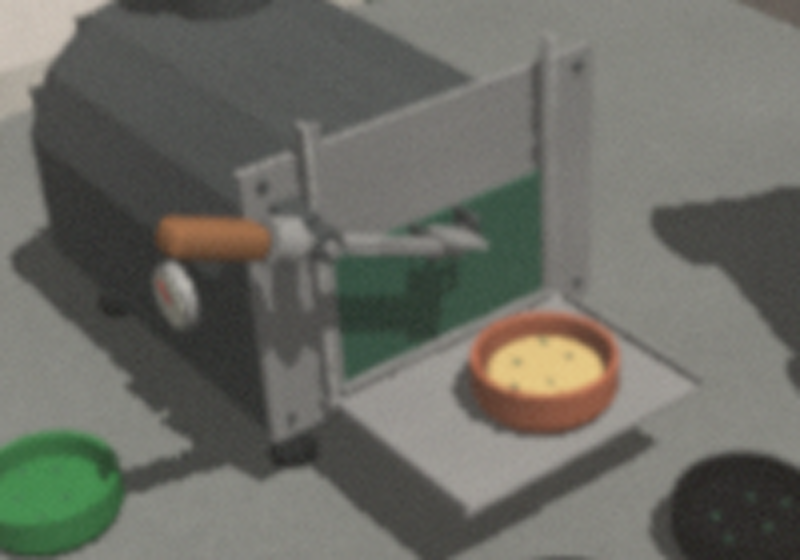

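```bash
cat > fit.py <<'E'
from h import *
from scipy.optimize import least_squares
T=lambda u,v:(260+u/3.6,95+v/3.3)
S=lambda u,v:(120+u/4,90+v/4)
obs=[('top',(-.175,.112,.082),T(36,272)),('top',(-.175,-.112,.082),T(42,514)),('top',(.001,.156,.278),T(282,177)),('top',(.001,-.156,.278),T(299,556)),
('top',(-.045,.198,.278),T(213,118)),('top',(-.045,.0129,.197),T(209,360)),
('scene',(-.175,.112,.08),S(470,505)),('scene',(-.175,-.112,.08),S(697,382)),('scene',(.001,.156,.278),S(236,172)),('scene',(.001,-.156,.278),S(592,43)),('scene',(-.045,.0129,.197),S(462,238))]
C={n:cam(n) for n in('top','scene')}
def w(p,P):
    c,s=np.cos(p[2]),np.sin(p[2]); P=np.array(P); return np.array([p[0]+c*P[0]-s*P[1],p[1]+s*P[0]+c*P[1],P[2]])
def f(p):
    r=[]
    for n,P,uv in obs:
        K,d,rv,t=C[n]; r+=list(cv2.projectPoints(w(p,P).reshape(1,3),rv,t,K,d)[0].ravel()-uv)
    return np.array(r)
if __name__=='__main__':
    o=least_squares(f,[.45,-.1,-1.57],loss='soft_l1'); print(o.x); print(f(o.x).reshape(-1,2).round(1))
    d=onz('top',[T(120,403)],.115)[0]; print('dish',d)
    c,s=np.cos(o.x[2]),np.sin(o.x[2]); q=d[:2]-o.x[:2]; print('dish in oven',c*q[0]+s*q[1],-s*q[0]+c*q[1])
    for k,P in dict(grip0=(-.045,.198,.28),grip1=(-.045,.208,.212),plate0=(-.045,.013,.197),plate1=(-.045,.021,.291),mouth=(0,0,.075)).items(): print(k,w(o.x,P))
    for nm,uv,z in [('cruet',(179,178),.17),('sq',(194,240),.05),('salt',(248,134),.08),('green',(351,123),.04)]: print(nm,onz('top',[uv],z))
E
python3 fit.py
```

```text
[ 0.4716052  -0.11511063 -1.54681365]
[[-0.5 -0.2]
 [-0.5  0.4]
 [-1.1 -1.3]
 [-0.8  1.1]
 [ 0.4  1.6]
 [ 0.3  0.1]
 [-1.5  0.1]
 [ 0.5 -1.1]
 [-0.1  0.6]
 [-0.8 -0.4]
 [-1.9 -1.4]]
dish [ 0.45479391 -0.00665132  0.115     ]
dish in oven -0.10883125981286423 -0.014205562037080795
grip0 [ 0.66846915 -0.06537546  0.28      ]
grip1 [ 0.67846627 -0.06513565  0.212     ]
plate0 [ 0.48352235 -0.06981183  0.197     ]
plate1 [ 0.49152005 -0.06961998  0.291     ]
mouth [ 0.4716052  -0.11511063  0.075     ]
cruet [[0.56008298 0.32549722 0.17      ]]
sq [[0.38858074 0.29242968 0.05      ]]
salt [[0.71553928 0.12903559 0.08      ]]
green [[ 0.76709992 -0.20287072  0.04      ]]
```

View gripper.

The target is the red-clay dish with pale cheese, at top (293,217) and scene (256,183). The green one at top (351,123) and the black ones at (202,137), (242,183) and (242,239) are look-alikes. The oven fit is good to about 1 px. Next I'll check the gripper's true shape, because the reach under the raised door matters.

```bash
python3 - <<'E'
from h import *
s=cv2.imread('pics/scene0.png'); cv2.imwrite('pics/g0.png',cv2.resize(s[0:210,400:512],None,fx=5,fy=5,interpolation=cv2.INTER_CUBIC)[400:1000])
p=monitor.observe()['tool_pos']; 
a=2.8098; y=np.array([-np.sin(a)*-1,np.cos(a)*-1,0]) 
for n in('scene','top'):print(proj(n,[p,p+[0,0,.066],p+[0,0,.066]+.095*y,p+[0,0,.066]-.095*y,p+[0,0,.15]]))
E
```

```text
[[478.13146307 189.27554959]
 [486.77154184 166.46675228]
 [519.11479261 189.49605999]
 [458.36965819 146.4874326 ]
 [498.59686235 134.70141797]]
[[111.0624592  315.70698851]
 [103.93216175 318.28776477]
 [ 71.30994033 304.89523913]
 [137.6313818  331.61245644]
 [ 93.77477827 321.94574251]]
```

View pics/g0.png

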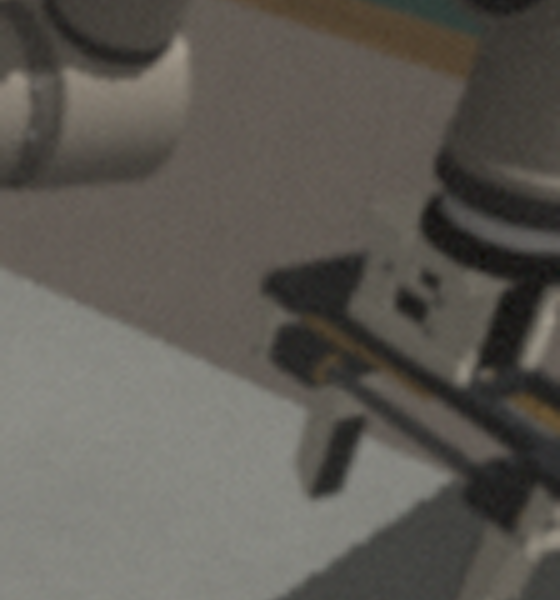

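{"api": "carry_out", "payload": {
  "targets": [
    [[0, -0.05, 0], 0],
    [[0, -0.05, 0], 0],
    [[0, -0.04, 0], 0],
    [[0, -0.02, 0], 0],
    [[0, -0.02, 0], 0]
  ],
  "fingers": 1
}}

```text
time: 0.78
tool_pos: [0.1103, 0.3209, 0.2243]
tool_rot: [-3.137, -0.001, 2.81]
contact_force: [-0.1, 0.6, 0.3]
opening: 0.0466
```

```bash
python3 - <<'E'
from h import *
s=monitor.observe(); print(s['qpos'],s['tool_pos'],s['tool_rot'])
E
```

```text
[ 1.01300869e+00 -3.52332450e-03  1.96249697e+00 -4.55263924e-04
  1.18696457e+00 -2.26074098e-01] [0.11027975 0.32085172 0.22429912] [-3.13726318e+00 -5.63407383e-04  2.81004929e+00]
```

{"api": "carry_out", "payload": {
  "targets": [
    [[0, -0.02, 0], 0],
    [[0, -0.02, 0], 0],
    [[0, -0.02, 0], 0]
  ]
}}

```text
time: 1.15
tool_pos: [0.0897, 0.2617, 0.2243]
tool_rot: [-3.137, -0.001, 2.81]
contact_force: [-0.6, 0.2, 0.5]
opening: 0.0163
```

```bash
python3 - <<'E'
from h import *
s=monitor.observe(); print(s['qpos'],s['tool_pos'],s['tool_rot'])
snap('scene','s1.png')
s=cv2.imread('pics/s1.png'); cv2.imwrite('pics/s1c.png',cv2.resize(s[0:200,312:512],None,fx=3,fy=3,interpolation=cv2.INTER_CUBIC))
E
```

```text
[ 9.61751331e-01 -1.36457558e-01  2.08151197e+00 -7.88770329e-04
  1.20140854e+00 -2.77462222e-01] [0.08965453 0.26167501 0.22426109] [-3.13670742e+00 -6.27983618e-04  2.81029492e+00]
```

{"api": "carry_out", "payload": {
  "targets": [
    [[-0.02, 0.03, -0.06], 0],
    [[-0.02, 0.03, -0.06], 0],
    [[-0.05, -0.0045, -0.02], 0.16],
    [[-0.05, -0.0045, 0], 0.16],
    [[-0.05, -0.0045, 0], 0.16],
    [[-0.05, -0.0045, 0], 0.16],
    [[-0.05, -0.0045, 0], 0.16],
    [[-0.05, -0.0045, 0], 0.16]
  ]
}}

```text
time: 2.2
tool_pos: [0.3462, 0.0842, 0.359]
tool_rot: [-3.134, 0.008, 1.828]
contact_force: [1.8, 1.2, 0.6]
opening: 0.0002
```

```bash
python3 - <<'E'
from h import *
s=monitor.observe(); print(s['time'],s['qpos'],s['tool_pos'],s['tool_rot'])
E
```

```text
2.2 [ 0.03170481 -0.05626246  1.63963818 -0.01001437  1.56387297 -0.22559229] [0.34622502 0.08423224 0.35896774] [-3.13383944  0.00849455  1.82822401]
```

{"api": "carry_out", "payload": {
  "targets": [
    [[-0.05, -0.01, 0], 0.16],
    [[-0.05, -0.01, 0], 0.16],
    [[-0.05, -0.006, 0], 0.16],
    [[-0.05, -0.006, 0], 0.16],
    [[-0.05, -0.005, 0], 0.16],
    [[-0.05, -0.005, 0], 0.16],
    [[-0.05, -0.005, 0], 0.16],
    [[-0.05, -0.005, 0], 0.16],
    [[-0.05, -0.005, 0], 0.16],
    [[-0.05, -0.005, 0], 0.16]
  ]
}}

```text
time: 3.45
tool_pos: [0.0822, -0.3055, 0.3623]
tool_rot: [3.132, 0.006, 0.173]
contact_force: [0.5, -1.5, 0.0]
opening: 0.0005
```

```bash
python3 - <<'E'
from h import *
s=monitor.observe(); print(s['time'],s['qpos'],s['tool_pos'],s['tool_rot'])
E
```

```text
3.45 [-1.54672463 -0.15028528  1.71192773 -0.00493029  1.56986936 -0.1490219 ] [ 0.08220969 -0.3055376   0.36231006] [3.13235537 0.00637215 0.17304389]
```

```bash
python3 - <<'E'
from h import *
print(onz('scene',[(270,80),(30,155),(150,112),(330,110)],0))
print(onz('scene',[(345,108),(355,30)],0.0))
E
```

```text
[[-0.24702426 -0.75969802  0.        ]
 [ 0.91809561 -0.79905797  0.        ]
 [ 0.3961075  -0.82405532  0.        ]
 [-0.22702971 -0.32736759  0.        ]]
[[-0.2944309  -0.2985713   0.        ]
 [-1.30184678 -1.07984868  0.        ]]
```

{"api": "carry_out", "payload": {
  "targets": [
    [[-0.0085, 0.05, 0], 0],
    [[-0.0085, 0.05, 0], 0],
    [[-0.0085, 0.05, 0], 0],
    [[-0.0085, 0.05, 0], 0]
  ]
}}

```text
time: 3.95
tool_pos: [0.0766, -0.5147, 0.3656]
tool_rot: [3.128, 0.007, 0.159]
contact_force: [-0.3, -0.1, 0.7]
opening: 0.0005
```

```bash
python3 - <<'E'
from h import *
s=monitor.observe(); print(s['time'],s['qpos'],s['tool_pos'],s['tool_rot'])
snap('scene','s2.png'); cv2.imwrite('pics/s2x.png',cv2.resize(cv2.imread('pics/s2.png'),(800,600)))
E
```

```text
3.95 [-1.56726     0.25779667  1.26631154 -0.00512319  1.60318549 -0.15604137] [ 0.07659187 -0.51469282  0.36559487] [3.12826207 0.00727764 0.15932668]
```

View pics/s2x.png

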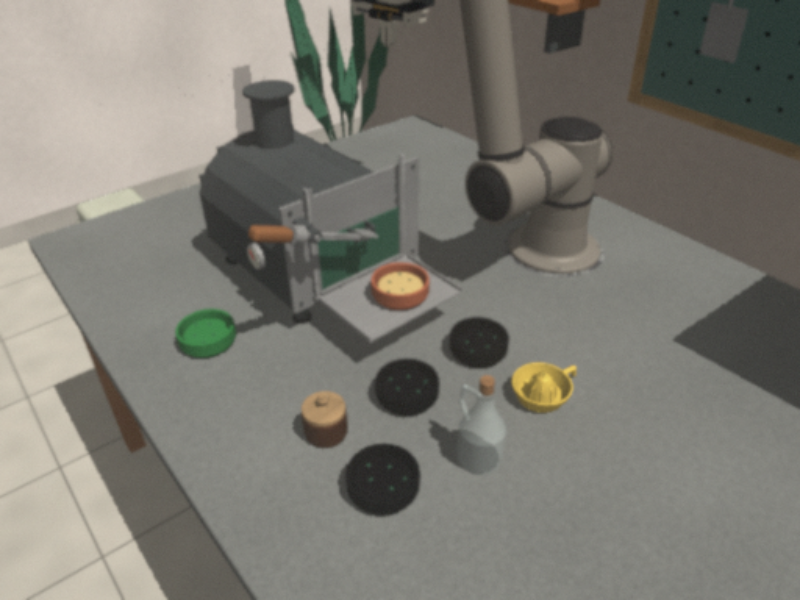

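{"api": "carry_out", "payload": {
  "targets": [
    [[-0.008, 0.04, -0.05], 0],
    [[-0.008, 0.04, -0.05], 0],
    [[-0.008, 0.04, -0.05], 0],
    [[-0.008, 0.04, -0.05], 0]
  ]
}}

```text
time: 4.5
tool_pos: [0.0712, -0.641, 0.5036]
tool_rot: [-3.137, 0.003, 0.158]
contact_force: [0.2, -1.4, 0.8]
opening: 0.0006
```

```bash
python3 - <<'E'
from h import *
s=monitor.observe(); print(s['time'],s['qpos'],s['tool_pos'],s['tool_rot'])
E
```

```text
4.5 [-1.57690305  0.68428628  0.19415548 -0.00538719  2.26720024 -0.16772146] [ 0.07117229 -0.6410141   0.50358876] [-3.13691491  0.00341378  0.1581754 ]
```

{"api": "carry_out", "payload": {
  "targets": [
    [[-0.008, 0.04, -0.04], 0],
    [[-0.008, 0.04, -0.04], 0],
    [[-0.008, 0.04, -0.04], 0]
  ]
}}

```text
time: 4.88
tool_pos: [0.0448, -0.5314, 0.5663]
tool_rot: [-2.925, -0.062, 0.15]
contact_force: [-0.1, -0.6, -0.3]
opening: 0.0004
```

```bash
python3 - <<'E'
from h import *
s=monitor.observe(); print(s['time'],s['qpos'],s['tool_pos'],s['tool_rot'])
E
```

```text
4.875 [-1.63836376  0.67253614  0.03773441  0.0279807   2.65602008 -0.20062041] [ 0.04477491 -0.53143732  0.56631242] [-2.925      -0.06227287  0.14955385]
```

```bash
cat >> h.py <<'E'
from scipy.spatial.transform import Rotation as Ro
def tool(d,rot=None):
    if rot is None: rot=monitor.observe()['tool_rot']
    return (Ro.from_euler('xyz',rot).inv().apply(d)).round(4)
E
python3 - <<'E'
from h import *
print(tool([0.01,-.05,-.04]),tool([0.01,-.01,-.05]),tool([0,-.05,0]))
E
```

```text
[-0.0001  0.0584  0.0282] [0.0053 0.0219 0.0468] [-0.0074  0.0482 -0.0111]
```

{"api": "carry_out", "payload": {
  "targets": [
    [[0.005, 0.022, 0.047], 0],
    [[0.005, 0.022, 0.047], 0],
    [[0.005, 0.022, 0.047], 0],
    [[0.005, 0.022, 0.047], 0],
    [[0.005, 0.022, 0.047], 0],
    [[0.005, 0.022, 0.047], 0]
  ]
}}

```text
time: 5.62
tool_pos: [0.1013, -0.5952, 0.2746]
tool_rot: [-2.933, -0.06, 0.148]
contact_force: [0.2, 0.2, -0.4]
opening: 0.0004
```

```bash
python3 - <<'E'
from h import *
s=monitor.observe(); print(s['time'],s['qpos'],s['tool_pos'],s['tool_rot'])
print(tool([0.0,-.05,0.0]))
E
```

```text
5.625 [-1.54656007  0.60238644  0.99027402  0.03355049  1.76369244 -0.12714422] [ 0.10132678 -0.59524675  0.27461551] [-2.93266537 -0.06031152  0.14793768]
[-0.0074  0.0483 -0.0107]
```

{"api": "carry_out", "payload": {
  "targets": [
    [[-0.007, 0.048, -0.011], 0],
    [[-0.007, 0.048, -0.011], 0],
    [[-0.007, 0.048, -0.011], 0],
    [[-0.007, 0.048, -0.011], 0],
    [[-0.007, 0.048, -0.011], 0]
  ]
}}

```text
time: 6.25
tool_pos: [0.0985, -0.7563, 0.2236]
tool_rot: [-2.92, -0.068, 0.146]
contact_force: [-0.4, -0.3, -0.4]
opening: 0.0006
```

```bash
python3 - <<'E'
from h import *
s=monitor.observe(); print(s['time'],s['qpos'],s['tool_pos'],s['tool_rot'])
print(tool([0.0,-.05,0.0]))
E
```

```text
6.25 [-1.55693751  1.14122054  0.04449148  0.04448906  2.18362895 -0.11853535] [ 0.09846223 -0.75626935  0.22359338] [-2.9204923  -0.06761812  0.14631554]
[-0.0073  0.0482 -0.0113]
```

{"api": "carry_out", "payload": {
  "targets": [
    [[-0.007, 0.06, -0.02], 0],
    [[-0.007, 0.06, -0.02], 0]
  ]
}}

```text
time: 6.5
tool_pos: [0.0929, -0.7866, 0.197]
tool_rot: [-2.989, -0.067, 0.146]
contact_force: [0.2, 0.5, 0.9]
opening: 0.0006
```

```bash
python3 - <<'E'
from h import *
s=monitor.observe(); print(s['time'],s['qpos'],s['tool_pos'],s['tool_rot'])
print(tool([0.0,-.05,0.0]))
E
```

```text
6.5 [-1.56734399  1.17124213  0.03787306  0.05015784  2.09270824 -0.12656015] [ 0.09294071 -0.78663648  0.19696225] [-2.98889312 -0.06663165  0.14643178]
[-0.0073  0.0488 -0.008 ]
```

{"api": "carry_out", "payload": {
  "targets": [
    [[-0.008, 0.0625, 0.0], 0],
    [[-0.008, 0.0625, 0.0], 0],
    [[-0.008, 0.0625, -0.06], 0],
    [[-0.008, 0.0625, -0.06], 0]
  ]
}}

```text
time: 7.0
tool_pos: [0.0793, -0.8302, 0.1993]
tool_rot: [-3.129, -0.062, 0.147]
contact_force: [0.9, -0.3, 0.3]
opening: 0.0005
```

```bash
python3 - <<'E'
from h import *
s=monitor.observe(); print(s['time'],s['qpos'],s['tool_pos'],s['tool_rot'])
print(tool([0.0,-.05,0.0]))
E
```

```text
7.0 [-1.58971618  1.16474527  0.0360338   0.06340823  1.96286766 -0.14248176] [ 0.07933417 -0.83018615  0.19931067] [-3.12883697 -0.0615472   0.14675838]
[-0.0073  0.0495 -0.0011]
```

{"api": "carry_out", "payload": {
  "targets": [
    [[-0.003, 0.0625, -0.03], 0],
    [[-0.003, 0.0625, -0.03], 0],
    [[-0.003, 0.0625, -0.03], 0],
    [[-0.003, 0.0625, -0.03], 0],
    [[-0.003, 0.0625, -0.03], 0],
    [[-0.003, 0.0625, -0.03], 0]
  ]
}}

```text
time: 7.75
tool_pos: [0.0806, -0.88, 0.2892]
tool_rot: [2.893, -0.047, 0.146]
contact_force: [-0.0, 0.5, -0.6]
opening: 0.0002
```

```bash
python3 - <<'E'
from h import *
s=monitor.observe(); print(s['time'],s['qpos'],s['tool_pos'],s['tool_rot'])
print(tool([0.0,-.05,0.0]))
E
```

```text
7.75 [-1.59746729  1.06631248  0.03690954  0.08948639  1.79996984 -0.13592528] [ 0.08064448 -0.87997302  0.28918166] [ 2.89319032 -0.04694635  0.14590073]
[-0.0073  0.048   0.0118]
```

{"api": "carry_out", "payload": {
  "targets": [
    [[-0.003, 0.0625, -0.03], 0],
    [[-0.003, 0.0625, -0.03], 0],
    [[-0.003, 0.0625, -0.03], 0],
    [[-0.003, 0.0625, -0.03], 0],
    [[-0.003, 0.0625, -0.03], 0],
    [[-0.003, 0.0625, -0.03], 0],
    [[-0.003, 0.0625, -0.03], 0],
    [[-0.003, 0.0625, -0.03], 0]
  ]
}}

```text
time: 8.75
tool_pos: [0.0719, -0.8919, 0.4763]
tool_rot: [2.562, -0.031, 0.139]
contact_force: [-0.6, -0.8, 0.2]
opening: 0.0002
```

```bash
python3 - <<'E'
from h import *
s=monitor.observe(); print(s['time'],s['qpos'],s['tool_pos'],s['tool_rot'])
print(tool([0.0,-.05,0.0]))
E
```

```text
8.75 [-1.62216143  0.87590381  0.03703947  0.13032321  1.66092048 -0.13141646] [ 0.07187091 -0.89189657  0.47626428] [ 2.56230731 -0.03141143  0.13906947]
[-0.0069  0.0416  0.0269]
```

{"api": "carry_out", "payload": {
  "targets": [
    [[-0.003, 0.0625, -0.01], 0],
    [[-0.003, 0.0625, -0.01], 0],
    [[-0.003, 0.0625, -0.01], 0],
    [[-0.003, 0.0625, -0.01], 0]
  ]
}}

```text
time: 9.25
tool_pos: [0.0705, -0.9118, 0.5409]
tool_rot: [2.39, -0.025, 0.134]
contact_force: [0.1, -0.1, -0.6]
opening: 0.0002
```

```bash
python3 - <<'E'
from h import *
s=monitor.observe(); print(s['time'],s['qpos'],s['tool_pos'],s['tool_rot'])
R=Ro.from_euler('xyz',s['tool_rot']).as_matrix(); print(R.round(3))
print(tool([0.0,.05,0.0]),tool([.05,0,0]))
E
```

```text
9.25 [-1.62908705  0.83186225  0.03730151  0.14868653  1.53323281 -0.13027337] [ 0.07048705 -0.91180564  0.54094187] [ 2.39030754 -0.02471573  0.13379116]
[[ 0.991  0.081  0.109]
 [ 0.133 -0.727 -0.674]
 [ 0.025  0.682 -0.731]]
[ 0.0067 -0.0363 -0.0337] [0.0495 0.004  0.0054]
```

```bash
cat >> h.py <<'E'
def plan(steps,rot=None):
    """steps: (world d, twist)"""
    if rot is None: rot=monitor.observe()['tool_rot']
    R=Ro.from_euler('xyz',rot); out=[]
    for d,w in steps:
        out.append([[float(v) for v in R.inv().apply(d).round(3)],w]); R=R*Ro.from_euler('z',w)
    print(str(out)); return out
def st():
    s=monitor.observe(); R=Ro.from_euler('xyz',s['tool_rot']).as_matrix()
    print(round(s['time'],2),'q',s['qpos'].round(3),'p',s['tool_pos'].round(4),'\nx',R[:,0].round(3),'y',R[:,1].round(3),'z',R[:,2].round(3),'F',s['contact_force'].round(1)); return s
E
python3 - <<'E'
from h import *
plan([((.003,.055,-.005),-.167)]*9)
E
```

```text
[[[0.01, -0.043, -0.033], -0.167], [[0.017, -0.041, -0.033], -0.167], [[0.024, -0.037, -0.033], -0.167], [[0.03, -0.033, -0.033], -0.167], [[0.035, -0.028, -0.033], -0.167], [[0.039, -0.021, -0.033], -0.167], [[0.042, -0.015, -0.033], -0.167], [[0.044, -0.007, -0.033], -0.167], [[0.044, -0.0, -0.033], -0.167]]
```

{"api": "carry_out", "payload": {
  "targets": [
    [[0.01, -0.043, -0.033], -0.167],
    [[0.017, -0.041, -0.033], -0.167],
    [[0.024, -0.037, -0.033], -0.167],
    [[0.03, -0.033, -0.033], -0.167],
    [[0.035, -0.028, -0.033], -0.167],
    [[0.039, -0.021, -0.033], -0.167],
    [[0.042, -0.015, -0.033], -0.167],
    [[0.044, -0.007, -0.033], -0.167],
    [[0.044, 0, -0.033], -0.167]
  ]
}}

```text
time: 10.38
tool_pos: [0.1262, -0.4521, 0.5064]
tool_rot: [2.979, 0.753, 1.494]
contact_force: [0.9, 0.1, 0.7]
opening: 0.0002
```

```bash
python3 - <<'E'
from h import *
st()
plan([((.035,.045,0),0)]*2)
E
```

```text
10.38 q [-1.508 -0.284  1.663  0.078  1.    -1.511] p [ 0.1262 -0.4521  0.5064] 
x [ 0.056  0.728 -0.684] y [0.992 0.034 0.118] z [ 0.109 -0.685 -0.72 ] F [0.9 0.1 0.7]
[[[0.035, 0.036, -0.027], 0], [[0.035, 0.036, -0.027], 0]]
```

{"api": "carry_out", "payload": {
  "targets": [
    [[0.035, 0.032, -0.03], 0],
    [[0.035, 0.032, -0.03], 0],
    [[0.035, 0.032, -0.03], 0],
    [[0.035, 0.032, -0.03], 0],
    [[0.035, 0.032, -0.03], 0]
  ]
}}

```text
time: 11.0
tool_pos: [0.261, -0.2389, 0.5133]
tool_rot: [2.974, 0.751, 1.489]
contact_force: [1.3, -1.2, -0.6]
opening: 0.0003
```

```bash
python3 - <<'E'
from h import *
st()
plan([((.035,.045,0),0)]*2)
E
```

```text
11.0 q [-0.438 -0.336  1.675 -0.626  1.354 -0.427] p [ 0.261  -0.2389  0.5133] 
x [ 0.06   0.729 -0.682] y [0.992 0.033 0.122] z [ 0.111 -0.684 -0.721] F [ 1.3 -1.2 -0.6]
[[[0.035, 0.036, -0.027], 0], [[0.035, 0.036, -0.027], 0]]
```

```bash
python3 - <<'E'
from h import *
plan([((.047,.02,-.012),0)])
E
```

```text
[[[0.026, 0.046, 0.0], 0]]
```

{"api": "carry_out", "payload": {
  "targets": [
    [[0.026, 0.046, 0.0], 0],
    [[0.026, 0.046, 0.0], 0],
    [[0.026, 0.046, 0.0], 0],
    [[0.026, 0.046, 0.0], 0]
  ]
}}

```text
time: 11.5
tool_pos: [0.4559, -0.1497, 0.4695]
tool_rot: [2.952, 0.754, 1.483]
contact_force: [0.6, -1.7, -0.2]
opening: 0.0003
```

```bash
python3 - <<'E'
from h import *
s=st()
plan([((np.array([.678,-.065,.36])-s['tool_pos'])/5,0)])
E
```

```text
11.5 q [-0.019  0.064  1.466 -0.759  1.458  0.022] p [ 0.4559 -0.1497  0.4695] 
x [ 0.064  0.726 -0.685] y [0.99  0.043 0.137] z [ 0.129 -0.686 -0.716] F [ 0.6 -1.7 -0.2]
[[[0.03, 0.042, 0.01], 0]]
```

{"api": "carry_out", "payload": {
  "targets": [
    [[0.03, 0.042, 0.01], 0],
    [[0.03, 0.042, 0.01], 0],
    [[0.03, 0.042, 0.01], 0],
    [[0.03, 0.042, 0.01], 0],
    [[0.03, 0.042, 0.01], 0]
  ]
}}

```text
time: 12.12
tool_pos: [0.6895, -0.0604, 0.3593]
tool_rot: [2.938, 0.751, 1.481]
contact_force: [0.2, -1.0, 1.1]
opening: 0.0003
```

```bash
python3 - <<'E'
from h import *
s=st()
plan([((np.array([.678,-.072,.32])-s['tool_pos']),0)])
snap('scene','s3.png');snap('top','t3.png')
a=cv2.imread('pics/s3.png');b=cv2.imread('pics/t3.png')
cv2.imwrite('pics/s3c.png',cv2.resize(a[0:240,100:400],None,fx=2.5,fy=2.5)); cv2.imwrite('pics/t3c.png',cv2.resize(b[60:260,230:480],None,fx=3,fy=3))
E
```

```text
12.12 q [ 0.124  0.588  1.01  -0.772  1.496  0.175] p [ 0.6895 -0.0604  0.3593] 
x [ 0.066  0.728 -0.682] y [0.988 0.049 0.148] z [ 0.141 -0.684 -0.716] F [ 0.2 -1.   1.1]
[[[0.018, -0.018, 0.034], 0]]
```

View pics/s3c.png

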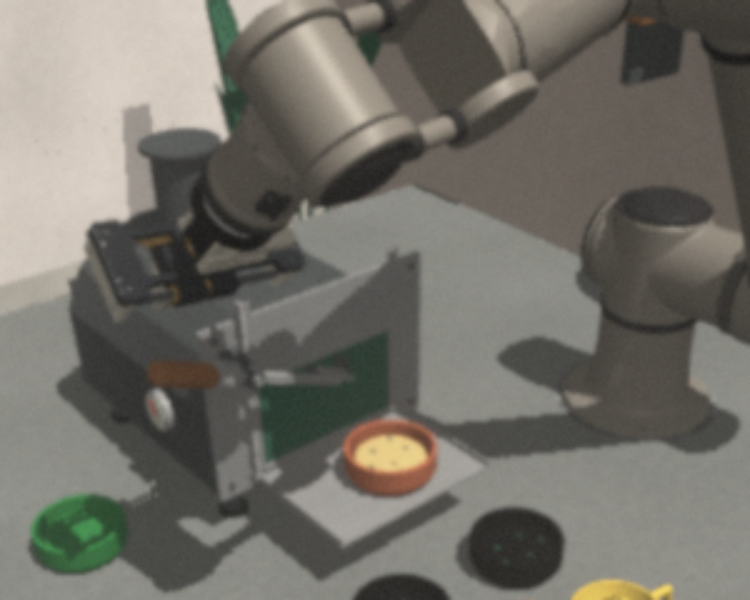

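View pics/t3c.png

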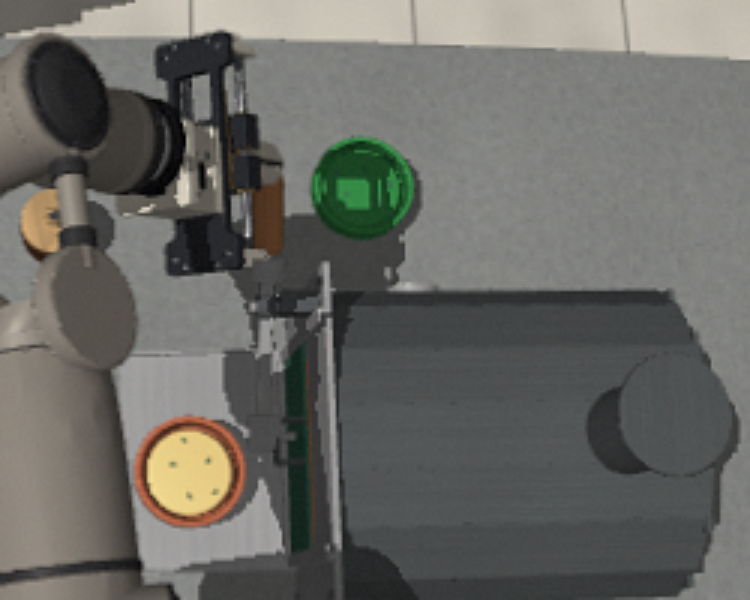

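{"api": "carry_out", "payload": {
  "targets": [
    [[0.018, -0.006, 0.036], 0],
    [[0.013, -0.002, 0.013], 0],
    [[0.013, -0.002, 0.013], 0],
    [[0.013, -0.002, 0.013], 0]
  ]
}}

```text
time: 12.72
tool_pos: [0.6981, -0.0705, 0.2664]
tool_rot: [2.92, 0.754, 1.475]
contact_force: [3.5, -0.9, 7.9]
opening: 0.0004
```

```bash
python3 - <<'E'
from h import *
s=st()
plan([((0,0,-.02),0)])
E
```

```text
12.72 q [ 0.109  0.643  1.168 -0.805  1.322  0.322] p [ 0.6981 -0.0705  0.2664] 
x [ 0.07   0.725 -0.685] y [0.985 0.056 0.16 ] z [ 0.155 -0.686 -0.711] F [ 3.5 -0.9  7.9]
[[[0.014, -0.003, 0.014], 0]]
```

{"api": "carry_out", "payload": {
  "targets": [
    [[0.013, -0.008, 0.014], 0],
    [[0.013, -0.008, 0.014], 0]
  ]
}}

```text
time: 12.98
tool_pos: [0.6948, -0.0713, 0.2362]
tool_rot: [2.887, 0.754, 1.459]
contact_force: [6.3, 0.2, 7.2]
opening: 0.0004
```

```bash
python3 - <<'E'
from h import *
s=st()
snap('scene','s4.png');snap('top','t4.png')
a=cv2.imread('pics/s4.png');b=cv2.imread('pics/t4.png')
cv2.imwrite('pics/s4c.png',cv2.resize(a[60:220,100:300],None,fx=3.7,fy=3.7)); cv2.imwrite('pics/t4c.png',cv2.resize(b[60:260,230:480],None,fx=3,fy=3))
E
```

```text
12.97 q [ 0.11   0.65   1.247 -0.835  1.244  0.402] p [ 0.6948 -0.0713  0.2362] 
x [ 0.081  0.724 -0.685] y [0.981 0.064 0.184] z [ 0.176 -0.687 -0.705] F [6.3 0.2 7.2]
```

View pics/s4c.png

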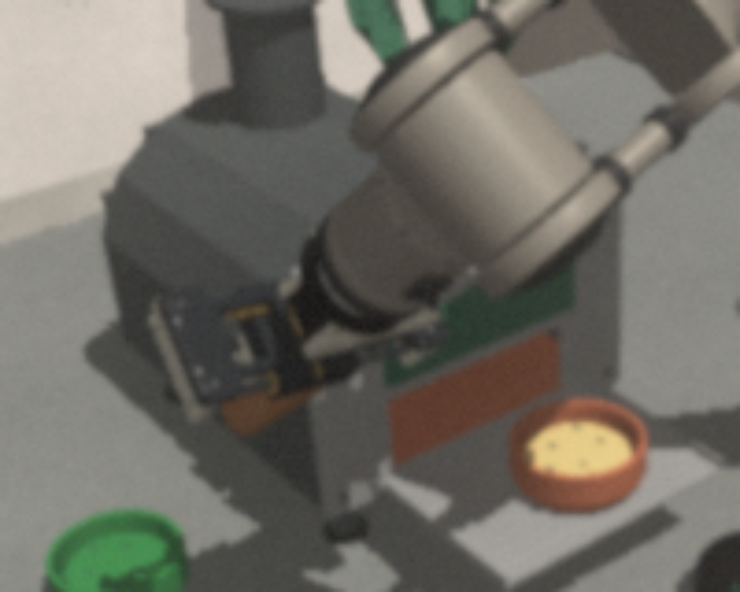

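View pics/t4c.png

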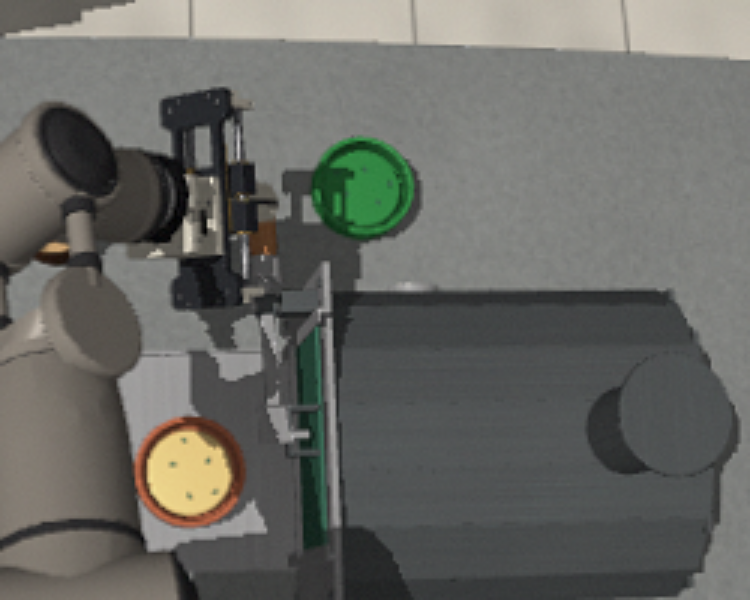

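```bash
python3 - <<'E'
from h import *
plan([((0.004,-.002,.016),0),((0.006,0,-.016),0),((0.002,0,-.016),0)])
E
```

```text
[[[-0.012, 0.007, -0.009], 0], [[0.011, 0.003, 0.012], 0], [[0.011, -0.001, 0.012], 0]]
```

{"api": "carry_out", "payload": {
  "targets": [
    [[-0.012, 0.007, -0.009], 0],
    [[0.011, 0.003, 0.012], 0],
    [[0.011, -0.001, 0.012], 0],
    [[0.012, -0.002, 0.013], 0],
    [[0.012, -0.002, 0.013], 0]
  ]
}}

```text
time: 13.7
tool_pos: [0.7152, -0.0758, 0.2036]
tool_rot: [2.851, 0.764, 1.436]
contact_force: [-10.2, 15.4, 74.2]
opening: 0.0004
```

```bash
python3 - <<'E'
from h import *
s=st()
plan([((0,0,-.016),0)])
E
```

```text
13.7 q [ 0.105  0.709  1.241 -0.872  1.194  0.462] p [ 0.7152 -0.0758  0.2036] 
x [ 0.097  0.715 -0.692] y [0.976 0.068 0.207] z [ 0.195 -0.695 -0.692] F [-10.2  15.4  74.2]
[[[0.011, -0.003, 0.011], 0]]
```

{"api": "carry_out", "payload": {
  "targets": [
    [[0, 0, 0], 0]
  ]
}}

```text
time: 13.82
tool_pos: [0.7167, -0.0755, 0.207]
tool_rot: [2.843, 0.765, 1.431]
contact_force: [-0.4, 0.7, -1.2]
opening: 0.0005
```

```bash
python3 - <<'E'
from h import *
s=st()
snap('scene','s5.png');snap('top','t5.png')
a=cv2.imread('pics/s5.png');b=cv2.imread('pics/t5.png')
cv2.imwrite('pics/s5c.png',cv2.resize(a[60:220,100:300],None,fx=3.7,fy=3.7)); cv2.imwrite('pics/t5c.png',cv2.resize(b[60:260,230:480],None,fx=3,fy=3))
E
```

```text
13.82 q [ 0.105  0.706  1.238 -0.874  1.194  0.463] p [ 0.7167 -0.0755  0.207 ] 
x [ 0.1    0.715 -0.692] y [0.975 0.069 0.212] z [ 0.2   -0.696 -0.69 ] F [-0.4  0.7 -1.2]
```

View pics/s5c.png

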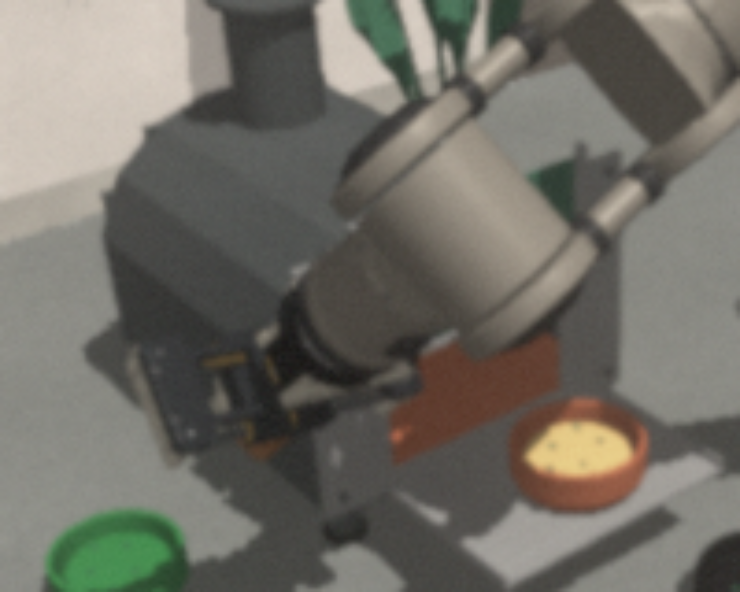

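View pics/t5c.png

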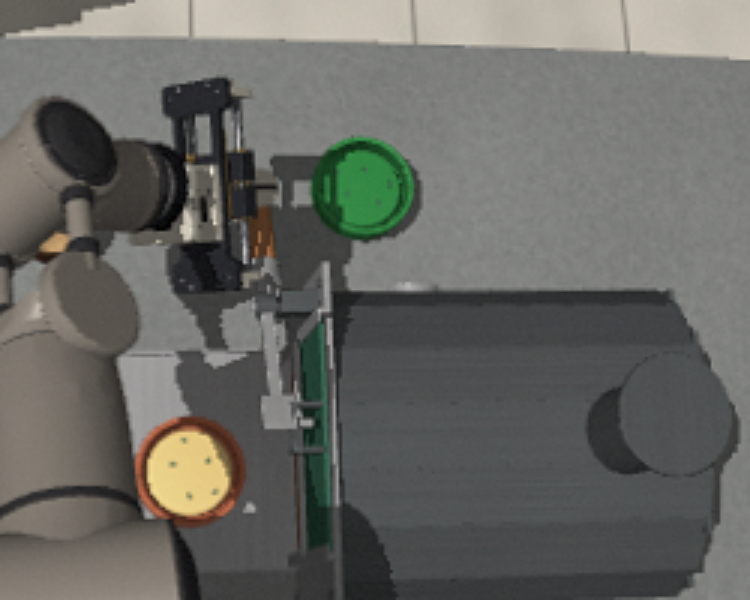

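```bash
python3 - <<'E'
from h import *
from fit import w
p=[ 0.4716052,-0.11511063,-1.54681365]
for z in(.272,.282,.292,.158,.168,.178): print(z,((proj('scene',w(p,(-.007,-.102,z)))-[100,60])*3.7).round(1))
for z in(.27,.28,.291): print(z,proj('top',w(p,(-.005,0,z+.001))))
from fit import w
th=np.linspace(.6,.82,5)
for t in th:
    a=t-.41; y=.125-.118*np.cos(a)+9.9e-3*np.sin(a); z=.235+.118*np.sin(a)+9.9e-3*np.cos(a); print(t,z,((proj('top',w(p,(-.045,y,z)))-[230,60])*3).round(1),((proj('scene',w(p,(-.045,y,z)))-[100,60])*3.7).round(1))
b=cv2.imread('pics/s5.png');cv2.imwrite('pics/s5d.png',cv2.resize(b[90:160,180:280],None,fx=8,fy=8,interpolation=cv2.INTER_CUBIC))
E
```

```text
0.272 [[574.9 178.3]]
0.282 [[574.8 166.9]]
0.292 [[574.7 155.3]]
0.158 [[576.3 301.7]]
0.168 [[576.2 291.4]]
0.178 [[576.1 280.9]]
0.27 [[337.25694981 205.39405664]]
0.28 [[337.91983295 204.94373761]]
0.291 [[338.66077834 204.44029084]]
0.6 0.267007191534888 [[275.8 425.3]] [[492.7 245. ]]
0.655 0.2732260058422806 [[276.7 422.2]] [[490.3 238.4]]
0.71 0.2793292156283816 [[277.6 418.7]] [[487.5 232. ]]
0.7649999999999999 0.2852983633371341 [[278.5 414.9]] [[484.4 225.9]]
0.82 0.29111539684804627 [[279.3 410.7]] [[480.9 220.1]]
```

View pics/s5d.png

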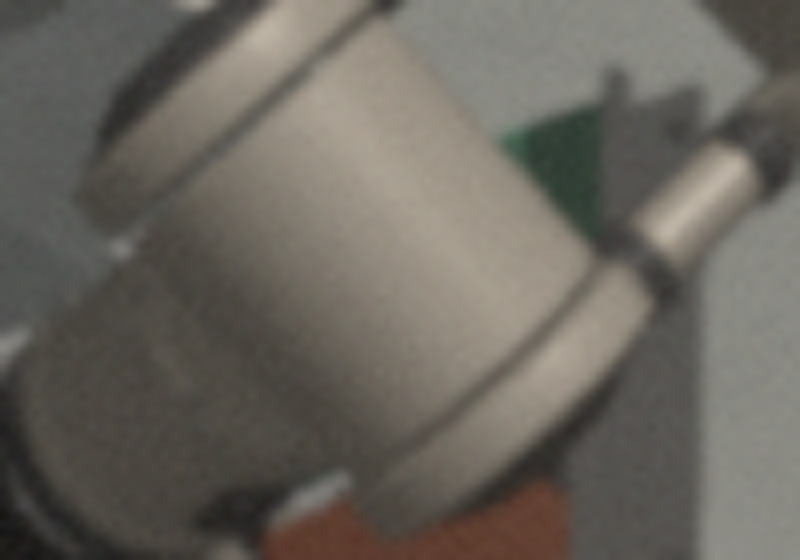

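{"api": "carry_out", "payload": {
  "targets": [
    [[0.004, -0.002, 0.004], 0],
    [[0.002, -0.001, 0.002], 0],
    [[0.001, 0, 0.001], 0]
  ]
}}

```text
time: 14.3
tool_pos: [0.7179, -0.076, 0.2044]
tool_rot: [2.828, 0.77, 1.423]
contact_force: [-1.1, 1.5, 6.9]
opening: 0.0003
```

```bash
python3 - <<'E'
from h import *
s=st()
plan([((0,0,.05),0)])
E
```

```text
14.3 q [ 0.107  0.709  1.247 -0.889  1.183  0.482] p [ 0.7179 -0.076   0.2044] 
x [ 0.106  0.71  -0.696] y [0.973 0.072 0.221] z [ 0.207 -0.701 -0.683] F [-1.1  1.5  6.9]
[[[-0.035, 0.011, -0.034], 0]]
```

```bash
python3 - <<'E'
from h import *
plan([((0,0.005,.05),0)]*2+[((-.03,.04,.02),0)]*2+[((-.048,.025,0),.04)]*2+[((-.048,.015,0),0)]*2)
E
```

```text
[[[-0.031, 0.011, -0.038], 0], [[-0.031, 0.011, -0.038], 0], [[0.011, -0.022, -0.048], 0], [[0.011, -0.022, -0.048], 0], [[0.013, -0.045, -0.027], 0.04], [[0.011, -0.045, -0.027], 0.04], [[0.002, -0.046, -0.02], 0], [[0.002, -0.046, -0.02], 0]]
```

{"api": "carry_out", "payload": {
  "targets": [
    [[-0.031, 0.011, -0.038], 0],
    [[-0.031, 0.011, -0.038], 0],
    [[0.011, -0.022, -0.048], 0],
    [[0.011, -0.022, -0.048], 0],
    [[0.013, -0.045, -0.027], 0.04],
    [[0.011, -0.045, -0.027], 0.04],
    [[0.002, -0.046, -0.02], 0],
    [[0.002, -0.046, -0.02], 0]
  ]
}}

```text
time: 15.3
tool_pos: [0.4572, 0.0967, 0.3334]
tool_rot: [2.795, 0.748, 1.335]
contact_force: [0.4, 1.2, -0.7]
opening: 0.0003
```

```bash
python3 - <<'E'
from h import *
s=st()
snap('scene','s6.png');snap('top','t6.png')
a=cv2.imread('pics/s6.png');b=cv2.imread('pics/t6.png')
cv2.imwrite('pics/s6c.png',cv2.resize(a[0:240,100:400],None,fx=2.5,fy=2.5)); cv2.imwrite('pics/t6c.png',cv2.resize(b[60:260,150:400],None,fx=3,fy=3))
p=np.array([.46,.10,.20]); plan([((p-s['tool_pos'])/4,0)]*1+[((0,0,-.05),0)])
E
```

```text
15.3 q [ 0.525  0.312  1.546 -0.772  1.563  0.744] p [0.4572 0.0967 0.3334] 
x [ 0.171  0.713 -0.68 ] y [0.969 0.005 0.249] z [ 0.181 -0.702 -0.689] F [ 0.4  1.2 -0.7]
[[[0.023, -0.008, 0.023], 0], [[0.034, -0.012, 0.034], 0]]
```

View pics/s6c.png

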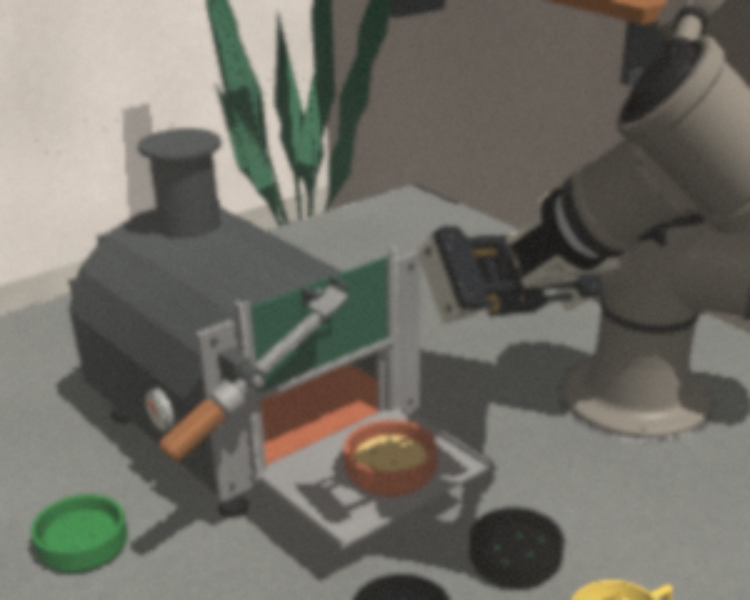

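View pics/t6c.png

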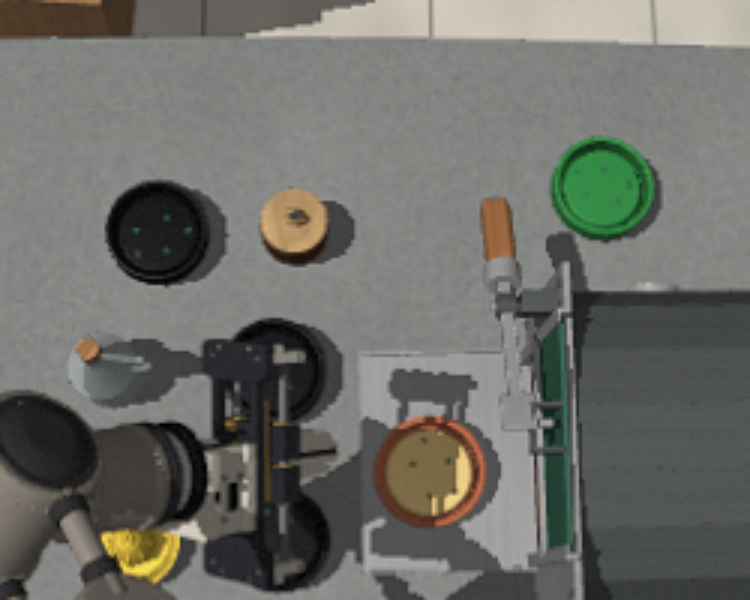

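{"api": "carry_out", "payload": {
  "targets": [
    [[0.034, -0.012, 0.034], 0],
    [[0.034, -0.012, 0.034], 0],
    [[0.034, -0.012, 0.034], 0],
    [[0.034, -0.012, 0.034], 0]
  ]
}}

```text
time: 15.9
tool_pos: [0.4582, 0.0994, 0.1291]
tool_rot: [2.797, 0.744, 1.339]
contact_force: [1.4, 1.1, -0.1]
opening: 0.0007
```

```bash
python3 - <<'E'
from h import *
s=st()
p=np.array([.4555,.075,.098]); plan([((p-s['tool_pos']),0),((.0006,-.025,0),0)])
E
```

```text
15.9 q [ 0.527  0.566  1.788 -0.837  1.211  1.106] p [0.4582 0.0994 0.1291] 
x [ 0.169  0.716 -0.677] y [0.969 0.006 0.249] z [ 0.183 -0.698 -0.692] F [ 1.4  1.1 -0.1]
[[[0.003, -0.01, 0.038], 0], [[-0.018, 0.0, 0.018], 0]]
```

{"api": "carry_out", "payload": {
  "targets": [
    [[0.003, -0.01, 0.038], 0],
    [[-0.014, 0, 0.013], 0]
  ]
}}

```text
time: 16.15
tool_pos: [0.454, 0.054, 0.0923]
tool_rot: [2.81, 0.749, 1.348]
contact_force: [-0.4, 6.5, -1.3]
opening: 0.0006
```

```bash
python3 - <<'E'
from h import *
s=st()
snap('scene','s7.png');snap('top','t7.png')
a=cv2.imread('pics/s7.png');b=cv2.imread('pics/t7.png')
cv2.imwrite('pics/s7c.png',cv2.resize(a[100:260,200:400],None,fx=3.7,fy=3.7)); cv2.imwrite('pics/t7c.png',cv2.resize(b[150:280,230:390],None,fx=4.5,fy=4.5))
plan([((0,-.02,0),0)])
E
```

```text
16.15 q [ 0.449  0.596  1.89  -0.92   1.093  1.169] p [0.454  0.054  0.0923] 
x [ 0.161  0.714 -0.681] y [0.971 0.007 0.238] z [ 0.175 -0.7   -0.693] F [-0.4  6.5 -1.3]
[[[-0.014, -0.0, 0.014], 0]]
```

View pics/s7c.png

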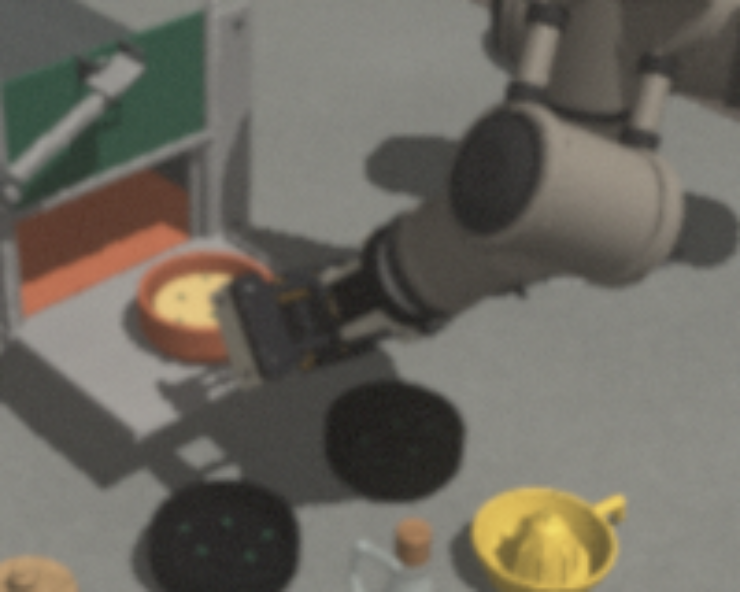

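View pics/t7c.png

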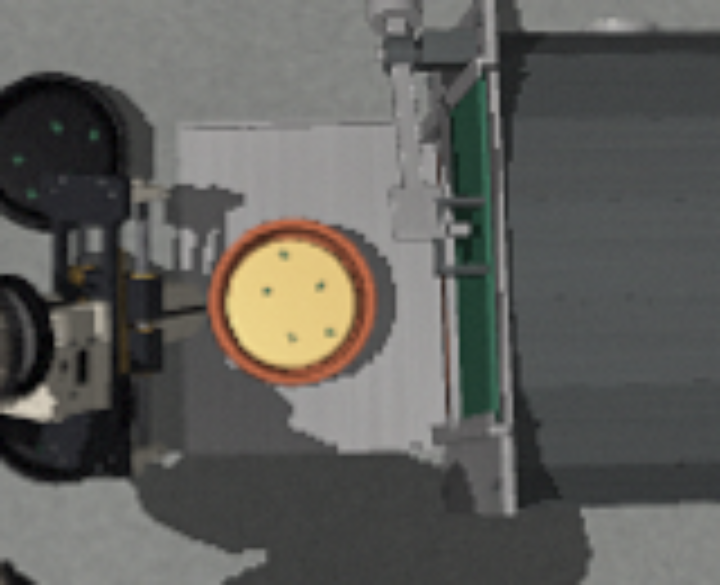

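{"api": "carry_out", "payload": {
  "targets": [
    [[-0.015, 0.001, 0.013], 0],
    [[-0.015, 0.001, 0.013], 0],
    [[-0.015, 0.001, 0.013], 0]
  ]
}}

```text
time: 16.62
tool_pos: [0.4619, -0.002, 0.1048]
tool_rot: [2.799, 0.738, 1.337]
contact_force: [0.0, 2.0, -1.1]
opening: 0.0006
```

```bash
python3 - <<'E'
from h import *
s=st()
snap('top','t8.png')
b=cv2.imread('pics/t8.png')
cv2.imwrite('pics/t8c.png',cv2.resize(b[150:280,230:390],None,fx=4.5,fy=4.5))
plan([((0,-.02,0.002),0)])
E
```

```text
16.62 q [ 0.329  0.541  1.951 -0.995  1.021  1.139] p [ 0.4619 -0.002   0.1048] 
x [ 0.171  0.72  -0.673] y [0.969 0.002 0.249] z [ 0.181 -0.694 -0.697] F [ 0.   2.  -1.1]
[[[-0.016, 0.0, 0.013], 0]]
```

View pics/t8c.png

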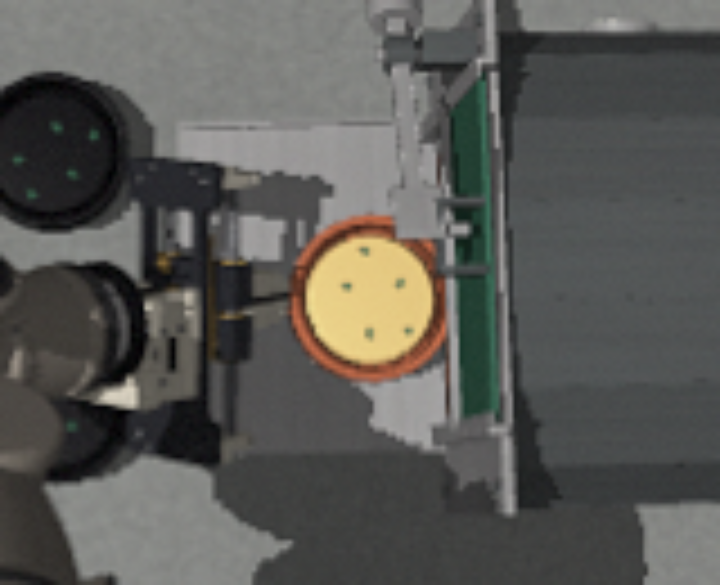

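```bash
python3 - <<'E'
from h import *
plan([((-.006,-.02,-0.008),0)])
E
```

```text
[[[-0.01, -0.008, 0.018], 0]]
```

{"api": "carry_out", "payload": {
  "targets": [
    [[-0.01, -0.008, 0.018], 0]
  ]
}}

```text
time: 16.8
tool_pos: [0.4582, -0.0148, 0.1053]
tool_rot: [2.812, 0.731, 1.335]
contact_force: [0.3, 2.4, 0.7]
opening: 0.0003
```

```bash
python3 - <<'E'
from h import *
s=st()
E
```

```text
16.8 q [ 0.299  0.528  1.965 -0.995  1.006  1.122] p [ 0.4582 -0.0148  0.1053] 
x [ 0.174  0.724 -0.668] y [ 0.971 -0.011  0.241] z [ 0.167 -0.69  -0.704] F [0.3 2.4 0.7]
```

{"api": "carry_out", "payload": {
  "targets": [
    [[-0.002, -0.01, 0.027], 0],
    [[-0.002, -0.01, 0.027], 0]
  ]
}}

```text
time: 17.05
tool_pos: [0.4528, -0.0333, 0.0834]
tool_rot: [2.859, 0.714, 1.339]
contact_force: [0.0, 2.7, 2.9]
opening: 0.0006
```

```bash
python3 - <<'E'
from h import *
s=st()
snap('top','t9.png')
b=cv2.imread('pics/t9.png')
cv2.imwrite('pics/t9c.png',cv2.resize(b[150:280,230:390],None,fx=4.5,fy=4.5))
plan([((-.004,-.02,-.012),0)])
E
```

```text
17.05 q [ 0.245  0.555  1.983 -0.995  0.959  1.117] p [ 0.4528 -0.0333  0.0834] 
x [ 0.174  0.736 -0.655] y [ 0.977 -0.043  0.211] z [ 0.127 -0.676 -0.726] F [0.  2.7 2.9]
[[[-0.008, -0.006, 0.022], 0]]
```

View pics/t9c.png

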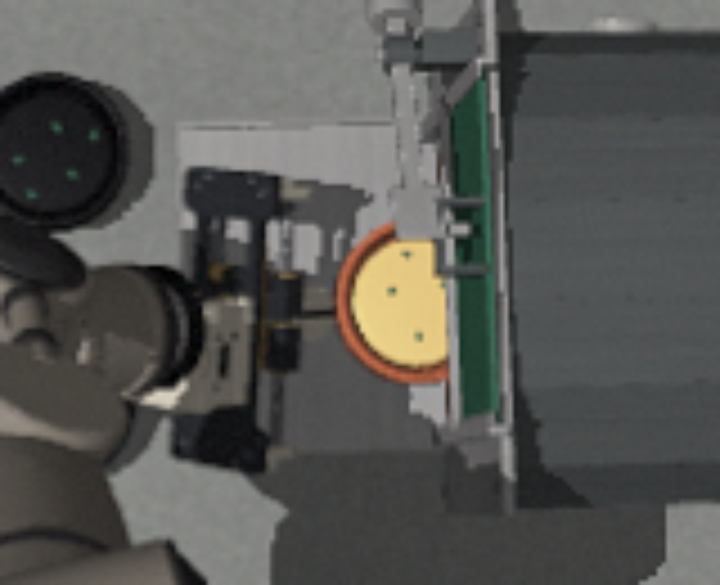

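```bash
python3 - <<'E'
from h import *
plan([((-.002,-.024,-.002),0)])
E
```

```text
[[[-0.017, -0.001, 0.017], 0]]
```

{"api": "carry_out", "payload": {
  "targets": [
    [[-0.017, 0.0, 0.017], 0],
    [[-0.017, 0.0, 0.017], 0]
  ]
}}

```text
time: 17.35
tool_pos: [0.4534, -0.0705, 0.089]
tool_rot: [2.9, 0.704, 1.348]
contact_force: [0.1, 2.0, -0.6]
opening: 0.0003
```

```bash
python3 - <<'E'
from h import *
s=st()
plan([((-.003,-.024,-.006),0)])
E
```

```text
17.35 q [ 0.15   0.53   1.989 -0.995  0.931  1.03 ] p [ 0.4534 -0.0705  0.089 ] 
x [ 0.168  0.743 -0.648] y [ 0.981 -0.063  0.182] z [ 0.095 -0.666 -0.74 ] F [ 0.1  2.  -0.6]
[[[-0.014, -0.003, 0.02], 0]]
```

{"api": "carry_out", "payload": {
  "targets": [
    [[-0.015, -0.001, 0.018], 0],
    [[-0.012, -0.001, 0.014], 0]
  ]
}}

```text
time: 17.6
tool_pos: [0.4533, -0.1032, 0.0911]
tool_rot: [2.932, 0.693, 1.354]
contact_force: [-0.6, 2.2, -1.3]
opening: 0.0001
```

```bash
python3 - <<'E'
from h import *
s=st()
snap('scene','s10.png');snap('top','t10.png')
a=cv2.imread('pics/s10.png');b=cv2.imread('pics/t10.png')
cv2.imwrite('pics/s10c.png',cv2.resize(a[80:220,180:355],None,fx=4.2,fy=4.2)); cv2.imwrite('pics/t10c.png',cv2.resize(b[150:280,230:390],None,fx=4.5,fy=4.5))
plan([((-.003,-.02,-.002),0)])
E
```

```text
17.6 q [ 0.066  0.515  1.99  -0.995  0.902  0.957] p [ 0.4533 -0.1032  0.0911] 
x [ 0.166  0.752 -0.639] y [ 0.984 -0.081  0.16 ] z [ 0.068 -0.655 -0.753] F [-0.6  2.2 -1.3]
[[[-0.014, -0.002, 0.014], 0]]
```

View pics/s10c.png

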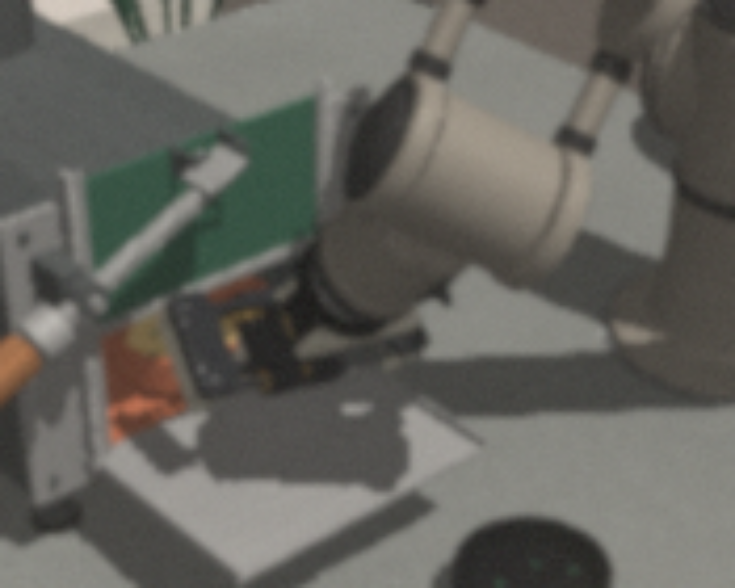

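View pics/t10c.png

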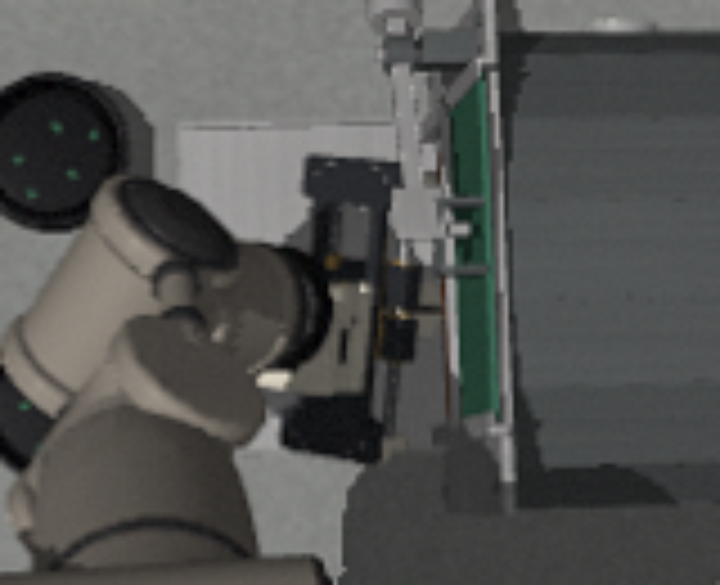

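{"api": "carry_out", "payload": {
  "targets": [
    [[-0.009, -0.002, 0.013], -0.1],
    [[-0.009, -0.002, 0.012], 0]
  ]
}}

```text
time: 17.95
tool_pos: [0.4527, -0.1253, 0.0908]
tool_rot: [3.035, 0.696, 1.485]
contact_force: [-0.6, 62.3, 12.6]
opening: 0.0007
```

```bash
python3 - <<'E'
from h import *
s=st()
d=s['tool_pos'][:2]-[.4716,-.1151]; print('oven x',d@[.024,-.9997])
plan([((-.002,-.012,-.004),0)])
E
```

```text
17.95 q [ 0.008  0.509  1.99  -0.993  0.879  0.807] p [ 0.4527 -0.1253  0.0908] 
x [ 0.066  0.764 -0.641] y [ 0.997 -0.017  0.082] z [ 0.051 -0.644 -0.763] F [-0.6 62.3 12.6]
oven x 0.009745132924373356
[[[-0.007, -0.002, 0.011], 0]]
```

{"api": "carry_out", "payload": {
  "targets": [
    [[0.004, 0, -0.004], 0]
  ]
}}

```text
time: 18.08
tool_pos: [0.4525, -0.1198, 0.0909]
tool_rot: [3.034, 0.695, 1.481]
contact_force: [-0.2, -0.8, 0.3]
opening: 0.0006
```

```bash
python3 - <<'E'
from h import *
s=st()
snap('scene','s11.png');snap('top','t11.png')
a=cv2.imread('pics/s11.png');b=cv2.imread('pics/t11.png')
cv2.imwrite('pics/s11c.png',cv2.resize(a[80:220,180:355],None,fx=4.2,fy=4.2)); cv2.imwrite('pics/t11c.png',cv2.resize(b[150:280,230:390],None,fx=4.5,fy=4.5))
E
```

```text
18.07 q [ 0.02   0.509  1.986 -0.983  0.887  0.812] p [ 0.4525 -0.1198  0.0909] 
x [ 0.069  0.765 -0.641] y [ 0.996 -0.02   0.083] z [ 0.05  -0.644 -0.763] F [-0.2 -0.8  0.3]
```

View pics/s11c.png

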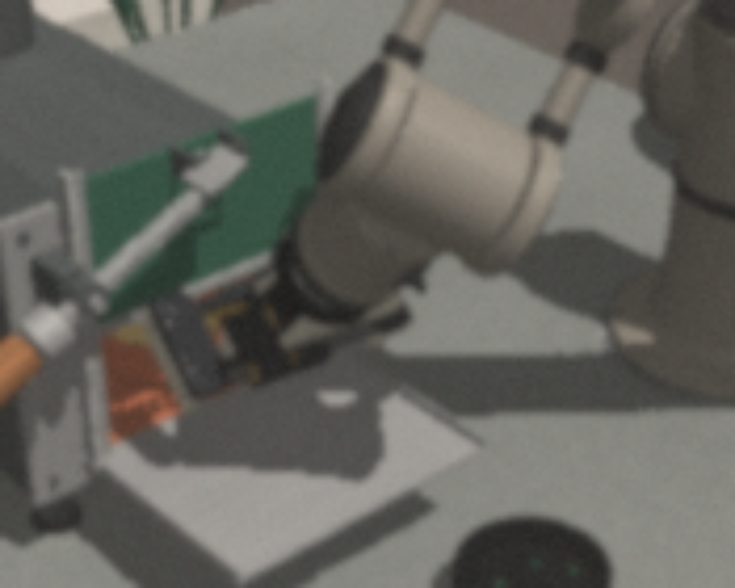

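View pics/t11c.png

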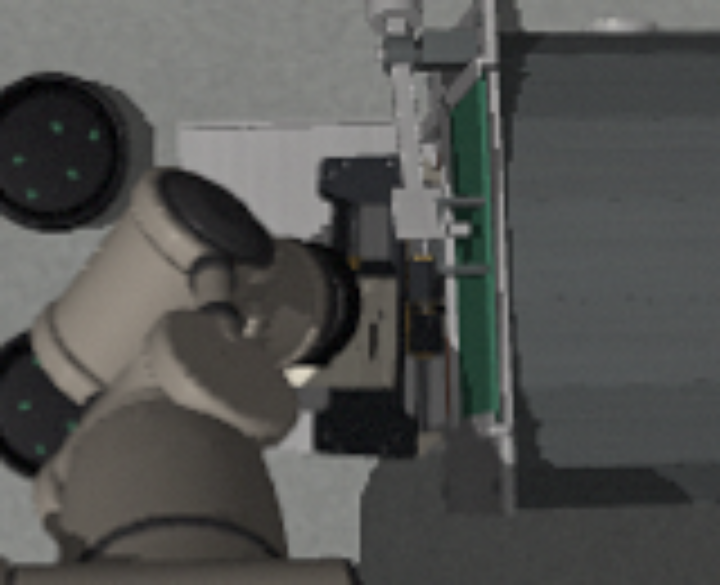

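```bash
python3 - <<'E'
from h import *
plan([((0,.05,0.003),0)])
E
```

```text
[[[0.036, -0.001, -0.035], 0]]
```

{"api": "carry_out", "payload": {
  "targets": [
    [[0.036, -0.001, -0.034], 0],
    [[0.036, -0.001, -0.034], 0],
    [[0.036, -0.001, -0.034], 0],
    [[0.036, -0.001, -0.034], 0]
  ]
}}

```text
time: 18.68
tool_pos: [0.451, 0.0799, 0.1019]
tool_rot: [3.034, 0.699, 1.473]
contact_force: [1.7, -0.7, 0.2]
opening: 0.0002
```

```bash
python3 - <<'E'
from h import *
from fit import w
s=st()
snap('scene','s12.png');snap('wrist','w12.png')
a=cv2.imread('pics/s12.png')
cv2.imwrite('pics/s12c.png',cv2.resize(a[100:200,180:280],None,fx=6,fy=6,interpolation=cv2.INTER_CUBIC))
p=[ 0.4716052,-0.11511063,-1.54681365]
for X in(.05,.056,.065,.075):
    print(X,((proj('scene',[w(p,(X+.055*c,-.014+.055*q,.115)) for c,q in((-1,0),(0,1),(-.7,.7),(-.7,-.7))])-[180,100])*6).round(0).tolist())
E
```

```text
18.68 q [ 0.433  0.586  1.767 -0.712  1.188  0.903] p [0.451  0.0799 0.1019] 
x [ 0.075  0.762 -0.643] y [ 0.996 -0.028  0.082] z [ 0.045 -0.647 -0.761] F [ 1.7 -0.7  0.2]
0.05 [[322.0, 378.0], [172.0, 372.0], [242.0, 392.0], [361.0, 338.0]]
0.056 [[315.0, 373.0], [165.0, 368.0], [235.0, 387.0], [354.0, 334.0]]
0.065 [[304.0, 366.0], [155.0, 360.0], [225.0, 380.0], [343.0, 327.0]]
0.075 [[292.0, 358.0], [144.0, 353.0], [213.0, 372.0], [331.0, 319.0]]
```

View pics/s12c.png

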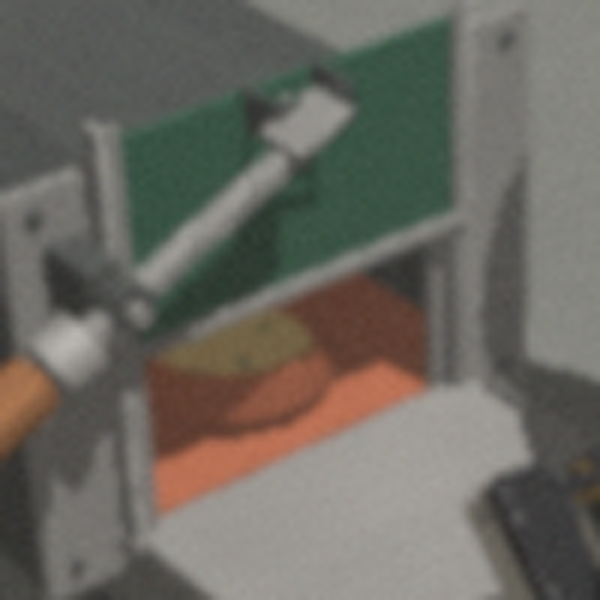

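View pics/w12.png

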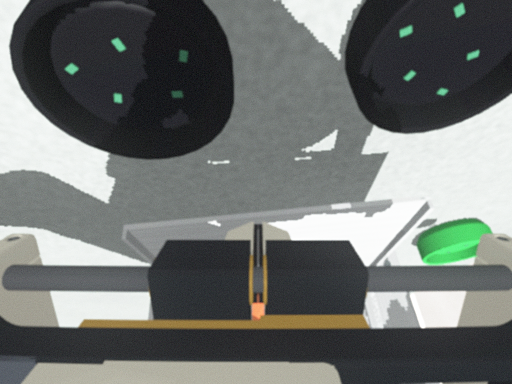

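```bash
python3 - <<'E'
from h import *
from fit import w
p=[ 0.4716052,-0.11511063,-1.54681365]
a=cv2.imread('pics/s12.png'); big=[]
th=np.linspace(0,2*np.pi,60)
for X in(.056,.066,.076):
    im=cv2.resize(a[140:190,195:260],None,fx=6,fy=8,interpolation=cv2.INTER_CUBIC)
    for r,z,c in((.055,.115,(255,255,0)),(.047,.0755,(0,255,0)),(.049,.115,(255,0,255))):
        P=(proj('scene',[w(p,(X+r*np.cos(t),-.014+r*np.sin(t),z)) for t in th])-[195,140])*[6,8]
        cv2.polylines(im,[P.astype(np.int32)],True,c,1)
    big.append(im)
o=cv2.resize(np.hstack(big),None,fx=.68,fy=.9); cv2.imwrite('pics/ov.png',o); print(o.shape)
E
```

```text
(360, 796, 3)
```

View pics/ov.png

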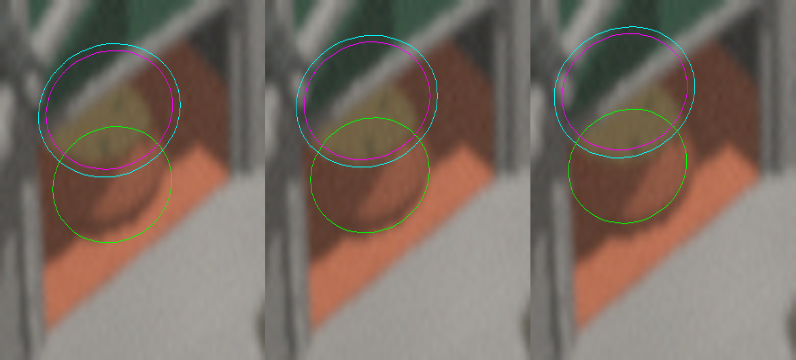

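```bash
python3 - <<'E'
from h import *
plan([((.006,0.005,.052),0)]*5+[((0,-.05,0),0)]*3)
E
```

```text
[[[-0.029, 0.01, -0.043], 0], [[-0.029, 0.01, -0.043], 0], [[-0.029, 0.01, -0.043], 0], [[-0.029, 0.01, -0.043], 0], [[-0.029, 0.01, -0.043], 0], [[-0.038, 0.001, 0.032], 0], [[-0.038, 0.001, 0.032], 0], [[-0.038, 0.001, 0.032], 0]]
```

{"api": "carry_out", "payload": {
  "targets": [
    [[-0.029, 0.01, -0.043], 0],
    [[-0.029, 0.01, -0.043], 0],
    [[-0.029, 0.01, -0.043], 0],
    [[-0.029, 0.01, -0.043], 0],
    [[-0.029, 0.01, -0.043], 0],
    [[-0.038, 0.001, 0.032], 0],
    [[-0.038, 0.001, 0.032], 0]
  ]
}}

```text
time: 19.65
tool_pos: [0.4808, 0.0057, 0.3698]
tool_rot: [3.033, 0.706, 1.475]
contact_force: [-0.0, -0.5, 0.1]
opening: 0.0004
```

```bash
python3 - <<'E'
from h import *
s=st()
p=np.array([.484,-.074,.345]);plan([((p-s['tool_pos'])/2,0),((0,0,-.02),0)])
E
```

```text
19.65 q [ 0.279  0.276  1.436 -0.695  1.599  0.377] p [0.4808 0.0057 0.3698] 
x [ 0.073  0.757 -0.649] y [ 0.996 -0.026  0.082] z [ 0.046 -0.653 -0.756] F [-0.  -0.5  0.1]
[[[-0.022, 0.002, 0.035], 0], [[0.013, -0.002, 0.015], 0]]
```

{"api": "carry_out", "payload": {
  "targets": [
    [[-0.022, 0.001, 0.035], 0],
    [[-0.022, 0.001, 0.035], 0],
    [[0.013, -0.002, 0.015], 0]
  ]
}}

```text
time: 20.02
tool_pos: [0.4804, -0.0816, 0.326]
tool_rot: [3.029, 0.71, 1.463]
contact_force: [0.1, -0.7, -0.1]
opening: 0.0005
```

```bash
python3 - <<'E'
from h import *
s=st()
snap('scene','s13.png');snap('top','t13.png')
a=cv2.imread('pics/s13.png');b=cv2.imread('pics/t13.png')
cv2.imwrite('pics/s13c.png',cv2.resize(a[60:200,150:325],None,fx=4.2,fy=4.2)); cv2.imwrite('pics/t13c.png',cv2.resize(b[150:280,230:390],None,fx=4.5,fy=4.5))
p=np.array([.484,-.075,.27]);plan([((p-s['tool_pos'])/4,0),((0,0,-.02),0)])
E
```

```text
20.02 q [ 0.107  0.25   1.596 -0.73   1.392  0.344] p [ 0.4804 -0.0816  0.326 ] 
x [ 0.082  0.754 -0.651] y [ 0.996 -0.034  0.085] z [ 0.042 -0.656 -0.754] F [ 0.1 -0.7 -0.1]
[[[0.01, -0.0, 0.01], 0], [[0.013, -0.002, 0.015], 0]]
```

View pics/s13c.png

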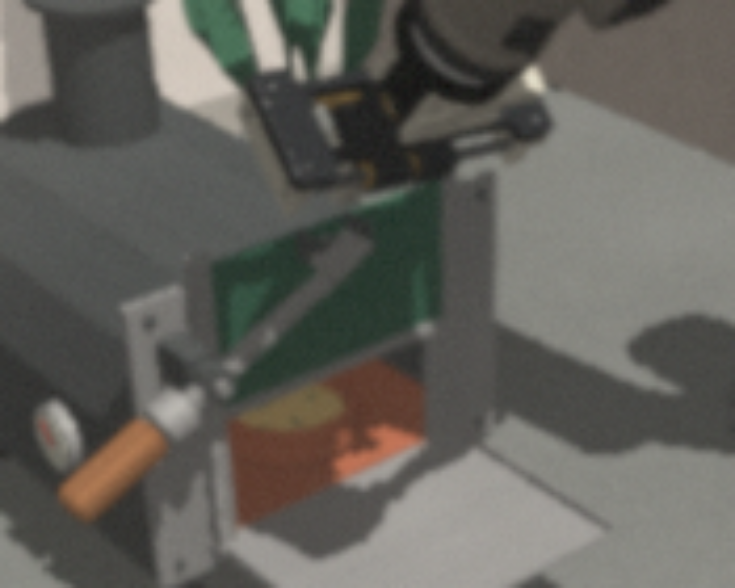

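View pics/t13c.png

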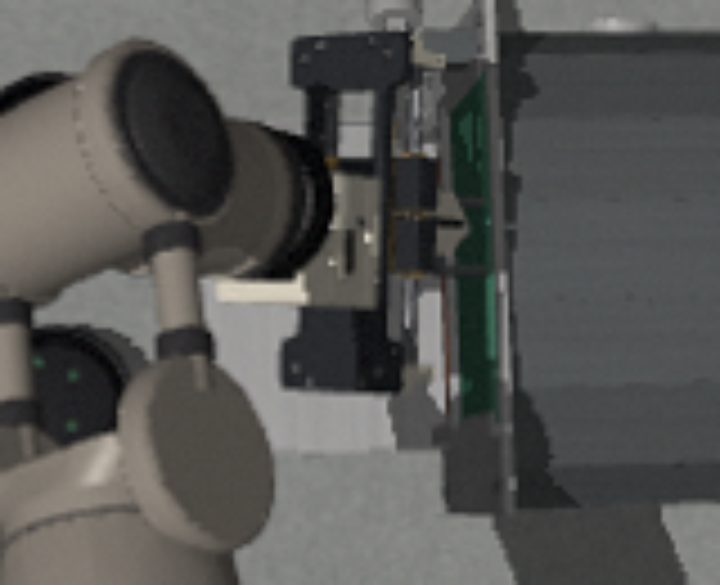

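```bash
python3 - <<'E'
from h import *
plan([((.004,.009,-.012),0),((0,0,-.017),0)])
print((proj('top',[monitor.observe()['tool_pos']])-[230,150])*4.5)
E
```

```text
[[[0.015, 0.003, 0.003], 0], [[0.011, -0.001, 0.013], 0]]
[[445.8330487  223.42438581]]
```

{"api": "carry_out", "payload": {
  "targets": [
    [[0.015, 0.003, 0.003], 0],
    [[0.011, -0.001, 0.013], 0],
    [[0.011, -0.001, 0.013], 0]
  ]
}}

```text
time: 20.5
tool_pos: [0.486, -0.0703, 0.2779]
tool_rot: [3.031, 0.711, 1.466]
contact_force: [-1.5, 0.3, 3.8]
opening: 0.0005
```

```bash
python3 - <<'E'
from h import *
s=st()
plan([((0,0,-.02),0),((0,.004,-.02),0)])
E
```

```text
20.5 q [ 0.129  0.308  1.655 -0.745  1.32   0.439] p [ 0.486  -0.0703  0.2779] 
x [ 0.079  0.754 -0.652] y [ 0.996 -0.032  0.084] z [ 0.043 -0.656 -0.753] F [-1.5  0.3  3.8]
[[[0.013, -0.002, 0.015], 0], [[0.016, -0.002, 0.012], 0]]
```

Contact with the plate is about 4 N, so I'm continuing straight down.

{"api": "carry_out", "payload": {
  "targets": [
    [[0.013, -0.002, 0.015], 0],
    [[0.013, -0.002, 0.015], 0]
  ]
}}

```text
time: 20.75
tool_pos: [0.4847, -0.0701, 0.236]
tool_rot: [3.032, 0.713, 1.468]
contact_force: [-0.4, -0.5, 3.8]
opening: 0.0003
```

```bash
python3 - <<'E'
from h import *
s=st()
plan([((0,0,-.02),0)])
E
```

```text
20.75 q [ 0.131  0.352  1.719 -0.768  1.243  0.516] p [ 0.4847 -0.0701  0.236 ] 
x [ 0.078  0.753 -0.654] y [ 0.996 -0.031  0.083] z [ 0.042 -0.658 -0.752] F [-0.4 -0.5  3.8]
[[[0.013, -0.002, 0.015], 0]]
```

{"api": "carry_out", "payload": {
  "targets": [
    [[0.01, -0.001, 0.011], 0],
    [[0.008, -0.001, 0.009], 0]
  ]
}}

```text
time: 21.0
tool_pos: [0.4856, -0.0694, 0.2072]
tool_rot: [3.031, 0.713, 1.469]
contact_force: [1.0, 0.0, 2.5]
opening: 0.0008
```

{"api": "carry_out", "payload": {
  "targets": [
    [[0.004, -0.001, 0.005], 0]
  ]
}}

```text
time: 21.12
tool_pos: [0.486, -0.0699, 0.2036]
tool_rot: [3.026, 0.717, 1.466]
contact_force: [-13.9, 20.3, 51.6]
opening: -0.0002
```

{"api": "carry_out", "payload": {
  "targets": [
    [[0.003, 0, 0.003], 0]
  ]
}}

```text
time: 21.25
tool_pos: [0.4861, -0.0698, 0.2038]
tool_rot: [3.02, 0.722, 1.46]
contact_force: [-17.9, 16.1, 42.3]
opening: 0.0007
```

{"api": "carry_out", "payload": {
  "targets": [
    [[-0.01, 0.001, -0.012], 0],
    [[-0.025, 0.001, -0.035], 0],
    [[-0.02, 0.001, -0.045], 0],
    [[0.01, 0, -0.05], 0],
    [[0.03, 0, -0.04], 0],
    [[0.03, 0, -0.04], 0]
  ]
}}

```text
time: 22.0
tool_pos: [0.4782, 0.0919, 0.363]
tool_rot: [3.025, 0.717, 1.458]
contact_force: [1.2, 0.1, -0.2]
opening: 0.0005
```

```bash
python3 - <<'E'
from h import *
from fit import w
s=st()
snap('scene','s14.png');snap('top','t14.png')
a=cv2.imread('pics/s14.png');b=cv2.imread('pics/t14.png')
cv2.imwrite('pics/s14c.png',cv2.resize(a[90:230,120:320],None,fx=4,fy=4,interpolation=cv2.INTER_CUBIC)); cv2.imwrite('pics/t14c.png',cv2.resize(b[60:280,150:400],None,fx=2.7,fy=2.7))
cv2.imwrite('pics/s14f.png',cv2.resize(a,(800,600)))
E
```

```text
22.0 q [ 0.439  0.361  1.34  -0.673  1.715  0.503] p [0.4782 0.0919 0.363 ] 
x [ 0.085  0.749 -0.657] y [ 0.995 -0.036  0.088] z [ 0.043 -0.662 -0.749] F [ 1.2  0.1 -0.2]
```

View pics/s14c.png

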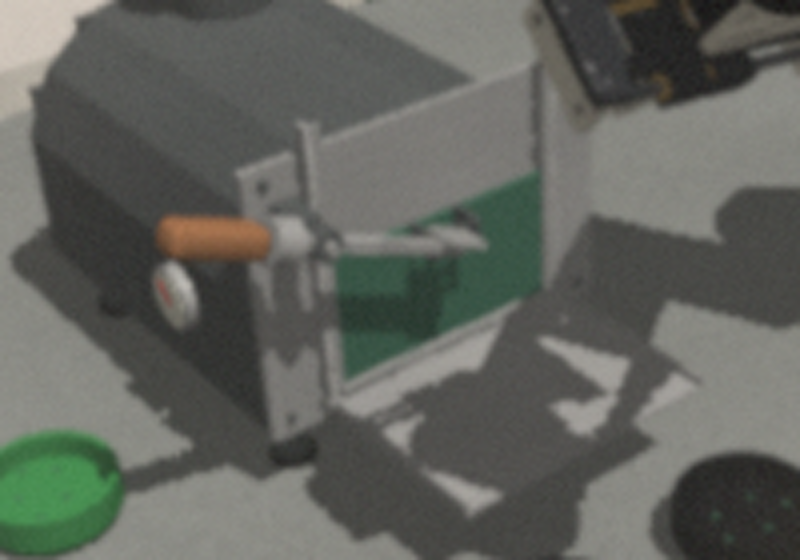

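View pics/s14f.png

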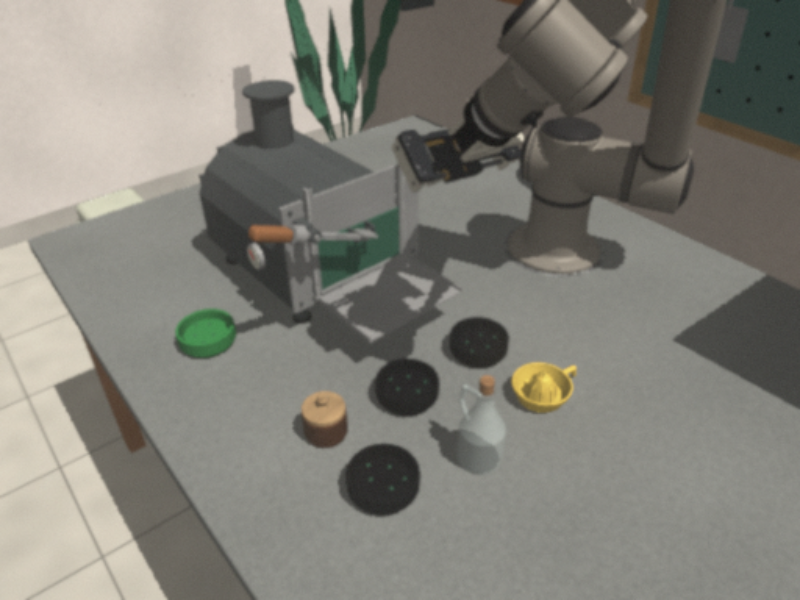

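View pics/t14c.png

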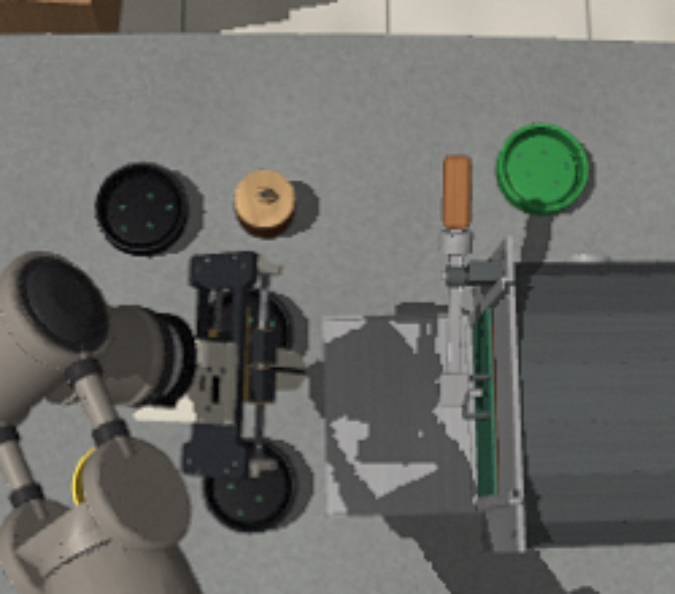

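The door and lever are back at their starting pixels: plate tip at scene crop (485,243), door top right at (540,175). That means fully shut. The shelf is empty and the bystanders haven't moved, so I'm handing in.

```bash
python3 - <<'E'
from cell import order
print(order.hand_in())
E
```

```text
the job is handed in; nothing more can be done
None
```

The provoleta dish is in the oven with the door shut, and I handed the job in at about 22 s. However, one contact during the push may have broken the 40 N body limit, and no verdict was reported.

**What I did**
- **Tilting the tool:** Pointing straight down, the gripper's body would have hit the raised door before the dish was far enough in. I tilted the tool about 43° by driving the arm against its reach limit, well away from the oven. During this, joint 3 read about 0.036–0.037 rad against a stated lower limit of 0.04. During the push, joint 4 sat at −0.995, right at its limit of −1.
- **Opening the door:** I pressed the wooden grip down with closed fingers to its stop. The door's top edge measured about z 288 mm, so it was about 96 mm open.
- **Pushing the dish in:** I pushed it along the shelf with the fingertips, and it stayed flat.
- **Closing the door:** I pressed the inner end plate down to its stop and drew the arm clear.

**Last checks**
- **Door:** In the camera images, the door and lever are back at their starting pixels, so the door is shut.
- **Dish:** With the door still up, the camera put its middle about 66–70 mm behind the door plane. The arm's position gave about 70–75 mm, and 56 mm was needed. I could not see the dish after the door shut.
- **Bystanders:** The cruet, squeezer and salt pot are upright where they started.

**Forces**
- **Body contact:** At the end of the push the wrist force reached about 62 N. That was probably the gripper's body touching a door channel, so it may have exceeded the 40 N limit. I backed off at once.
- **Door stops:** The presses at the lever's stops peaked at about 74 N when opening and 52 N when closing. Those were fingertip contacts, below the 120 N wrist limit.

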